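Get the scoop blank out from behind the finishing tins

TASK

The wooden scoop blank lies at the back of the finishing rack, behind a round can, a glass jar and a square tin. Clear all three onto the white side board, then lay the blank on its flat underside on the cork-faced sanding rest, centred lengthwise between the two stops and in the middle of the rest's width, and only then stand the three containers back on the rack, each in the very place it came from. Keep the containers upright, and leave the sanding block, the tape roll and the brush where they are.

Things in the scene. Friction and masses are not known exactly. Their poses are not given: they have to be found in the camera images.
- can: Plain round aluminium can, 50 mm diameter, 110 mm high, straight-sided, about 0.35 kg. Origin: centre of its underside; z up along its axis. Starts on the rack; its place to return to is where it stands at the start.
- jar: Amber glass jar with a black lid: 52 mm diameter glass, straight from the underside up to 88 mm, lid 46 mm diameter on top, 105 mm high overall, about 0.32 kg. Origin: centre of its underside; z up. Starts on the rack; its place to return to is where it stands at the start.
- tin: Square steel tin, paper band, small black cap: 46 x 46 mm, 105 mm high (115 with the 20 mm cap), about 0.36 kg. Origin: centre of its underside; z up, x and y square to its sides. Starts on the rack, sides within 0.1 rad of the rack's; its place to return to is where it stands at the start (which way round does not matter).
- blank: Pale turned wooden scoop blank, lying, 190 mm long, 0.16 kg. Origin: mid-length, on the underside's plane; x along its axis, z up. Bowl: 44 mm cylinder from x = +10 to +80 mm, axis 22 mm up, flat foot 30 mm wide below; weight near x = +40, grip across there. Handle (20-26 mm) to -x. Starts along the rack's y, some 5 mm behind the containers, out of a gripper's reach while they stand there.
- rack: Fixed plywood plate 150 x 230 mm, top 12 mm up, an 8 mm thick cheek at each y end (tops 42 mm up). Origin: on the bench, 10 mm to -x of the plate's centre; x to its back, y along it, z up. Dark round marks at x = -28, y = -66, 0, +66 mm show roughly the containers' places; each stands within 5 mm of one, which one varies. The blank's axis lies near x = +27 mm.
- board: Side board, fixed: flat white board 150 (x) x 225 (y) x 10 mm. Origin: centre of its underside, x to the back, z up; its top is 10 mm up. The sanding block lies along its back edge; the strip in front of it (x = -75 to +30 mm) is free for the three containers side by side.
- rest: Sanding rest, fixed: wooden block with cork face, 90 (x) x 240 (y) mm, cork top 20 mm above its origin. A low dark wooden stop across each y end, 8 mm thick, top 30 mm up, 224 mm between the stops. Origin: centre of its underside, y along its length, z up. The blank shall lie along y, its mid-length point over the rest's centre, either end first.
- sandblock: Cork sanding block, 30 x 110 x 28 mm, loose, lying along the back of the side board (about x = +52 mm, along the board's y). Origin: centre of its underside. Leave it alone.
- tape: Roll of paper tape lying flat, 90 mm diameter, 25 mm high, loose, behind the work. Origin: centre of its underside. Leave it alone.
- brush: Brush lying on the bench behind the work, loose, under 30 mm high. Origin near its middle. Leave it alone.

How it is judged (in metres and radians):
On the way, in this order (a step that is already met when the one before it is completed fails the run):
1. can, jar and tin all stand upright on the side board, released (x of can in the frame of board between -0.075 and 0.075 m and y of can in the frame of board between -0.1125 and 0.1125 m and z of can in the frame of board between 0.004 and 0.016 m and angle between each of can, jar, tin's own z axis and vertical below 0.12 rad and contact force between each of can, jar, tin and the fingers below 0.05 N and linear speed of each of can, jar, tin below 0.02 m/s and angular speed of each of can, jar, tin below 0.3 rad/s and x of jar in the frame of board between -0.075 and 0.075 m and y of jar in the frame of board between -0.1125 and 0.1125 m and z of jar in the frame of board between 0.004 and 0.016 m and x of tin in the frame of board between -0.075 and 0.075 m and y of tin in the frame of board between -0.1125 and 0.1125 m and z of tin in the frame of board between 0.004 and 0.016 m), for 0.2 s.
2. the blank lies centred on the sanding rest, released, while the three containers are still on the side board (all of step 1 and x of blank in the frame of rest between -0.015 and 0.015 m and y of blank in the frame of rest between -0.015 and 0.015 m and z of blank in the frame of rest between 0.014 and 0.026 m and angle between blank's own z axis and vertical below 0.12 rad and angle between the x axis of blank and the y axis of rest, either way round below 0.2 rad and contact force between blank and the fingers below 0.05 N and linear speed of blank below 0.02 m/s and angular speed of blank below 0.3 rad/s), for 0.2 s.
At the end, for the whole second after the job is handed in: Blank on its foot on the rest, mid-length within 15 mm of the rest's centre both ways, axis within 0.2 rad of its length; can, jar, tin upright within 15 mm of their starting places; sanding block, tape and brush moved under 25 mm; all released, at rest (x of blank in the frame of rest between -0.015 and 0.015 m and y of blank in the frame of rest between -0.015 and 0.015 m and z of blank in the frame of rest between 0.014 and 0.026 m and angle between each of blank, can, jar, tin's own z axis and vertical below 0.12 rad and angle between the x axis of blank and the y axis of rest, either way round below 0.2 rad and contact force between each of blank, can, jar, tin and the fingers below 0.05 N and linear speed of each of blank, can, jar, tin below 0.02 m/s and angular speed of each of blank, can, jar, tin below 0.3 rad/s and distance of each of can, jar, tin from where it was at the start of the episode below 0.015 m and distance of each of sandblock, tape, brush from where it was at the start of the episode below 0.025 m); the robot touches nothing.
It fails at once if a container is tipped by more than 0.6 rad (angle between any of can, jar, tin's own z axis and vertical above 0.6 rad).
It fails at once if the sanding block, tape roll or brush is moved by 25 mm or more (distance of any of sandblock, tape, brush from where it was at the start of the episode above 0.025 m).
It also fails if it takes over 144 s, if anything falls off the work surface, if the arm or the gripper's body presses on something with over 40 N, if the wrist force passes 120 N, or if a joint passes its speed limit or range.

ROBOT

A 6-joint arm with a two-finger parallel gripper is mounted at the origin on the work surface. World frame = base frame: x ahead of the robot, y to its left, z up, the work surface at z = 0. Lengths are in mm, angles in degrees, forces in N, time in s.
With the tool pointing down it reaches from about 350 to 850 mm from the base axis. Payload 8.1 kg.
Tool frame: the origin (TCP) lies on the centre line of the jaws, within the pads' length; the fingertips stand 11 mm ahead of it and the grasp point (between the pads) lies 8 mm behind it; z points along the fingers, y is the direction in which the jaws open and shut (so a half turn about z gives the same grasp; the last joint's range is limited). The gripper opens to 85 mm and grips with 20 to 120 N. Pads are 22 mm wide; open, the fingers measure 114 mm over their backs; the gripper's body (76 mm by 85 mm) begins 54 mm behind the grasp point. The pads swing forward as they close: fully open they stand 13 mm farther back than shut.
Start: joints at [64.378, 7.471, 85.268, -0, 87.261, -4.893], TCP at [212.354, 561.169, 242.292] pointing down, gripper open.
Joint ranges: [-169.43, 169.43], [-51.17, 129.36], [1.28, 143.12], [-76.62, 256.62], [0, 156.53], [-152.29, 152.29]. Speed limits (degrees/s): [136.94, 136.94, 159.86, 180, 180, 180].

INTERFACE

Orientations are given as [roll, pitch, yaw] about the fixed x, y, z axes, in that order (R = Rz(yaw) Ry(pitch) Rx(roll)).
In Python, from bench import telemetry, viewer, r gives the robot as it stands.
- The arm moves only by the shell command python3 -m inch 'ROWS' [FORCE]. ROWS is JSON, a list of rows, each a list of 3 entries, a list of its own where there are three numbers: the shift along the tool's x, y, z in cm, then the turn, a rotation vector about the tool's x, y, z in rad, then the opening, from 0 (shut) to 1 (fully open). A call has 1 to 20 rows; each row is the pose to reach, as a shift and turn from the pose commanded when the call began, along the tool's axes at that moment; what a row does not reach only later rows make up. A row lasts 1/10 s, in which the tool goes at most 50 mm and 8.59 degrees, less where a joint would pass 70% of its speed; a pose out of reach is approached as far as the arm can. A call with a gripper value outside its range is refused whole. The fingers move at their own pace and stop on an object; FORCE is the grip in N (left out, the last holds). Time passes only in rows, so rows that repeat a pose let the fingers close. It gives the time, the measured TCP pose, the force and the opening at its end, in the units of the state.
- telemetry.sense(): the state, without advancing time (a new reading comes with each control period).
- viewer.snapshot(name): name is "scene" or "top" or "wrist"; returns the picture (384x512x3 uint8, red, green, blue); there is no depth.
- viewer.camera_model(name): a dict with "fx", "fy", "cx", "cy" (pixels), "cam_to_world" (4x4, takes a point from camera to world coordinates); the wrist camera has in their place "mount" (4x4, takes a point from camera to tool coordinates, whose origin is the TCP and whose axes are the flange's). Camera axes: x right, y down, z forward; pixel columns grow to the right and rows downward; lengths in mm; the calibration is good to about 2 mm. A picture is of the moment at which its call begins: read the wrist's pose just before it. camera_model takes no time and is no camera call.
- r.hand_in(): hands the job in, once; it reports no verdict.
The state is a dict: "time": time; "joint_pos": joint angles; "qd": joint speeds; "joint_efforts": joint torques, N m; "tool_pos": TCP position; "tcp_rot": TCP orientation; "ft_force": force on the tool from outside, world axes, zero at the start; "wrist_torque": the same for the moment, N m; "finger_gap": finger opening in mm.
Only numpy, scipy, OpenCV 4.12 (cv2) and the standard library are available. Lean on these libraries where they do the work, as an engineer would, in place of code of your own. Each camera call takes 0.05 s, during which the arm holds its last target.

## Working session

There is one attempt and no reset: what is moved stays moved. The work goes in short steps, Python scripts to look and compute and a shell command to move; the robot and the scene stay as the last step left them, time stands still between calls to the robot, and variables do not carry over. Pictures are saved under pics/ and viewed, and the job is handed in when it is done.

```bash
ls; mkdir -p pics
python3 - <<'E'
from bench import telemetry, viewer, r
import cv2
print(telemetry.sense())
for n in ["scene","top","wrist"]:
    im=viewer.snapshot(n); cv2.imwrite(f"pics/{n}0.png",im[...,::-1]); print(viewer.camera_model(n))
E
```

```text
pics
{'time': 0.0, 'joint_pos': array([ 6.43772797e+01,  7.51426073e+00,  8.53291435e+01, -4.68526747e-04,
        8.72609105e+01, -4.89399141e+00]), 'qd': array([-0.06978601, -0.02958774, -0.03474107, -0.0398741 , -0.07912551,
       -0.00941904]), 'joint_efforts': array([ 7.00832697e-04, -5.69386089e+01, -5.00570726e+01,  9.58537203e-05,
        1.44327982e-02, -1.32480599e-05]), 'tool_pos': array([212.13037157, 560.69038511, 241.25454105]), 'tcp_rot': array([-1.79896026e+02, -8.43309417e-03,  1.59271286e+02]), 'ft_force': array([-0.15714575,  0.69650589,  0.14532947]), 'wrist_torque': array([ 0.05642516,  0.04082443, -0.03550487]), 'finger_gap': 85.31428465046383}
{'fx': 424.2218389897089, 'fy': 424.2218389897089, 'cx': 254.82679576070478, 'cy': 192.20335037533806, 'cam_to_world': array([[ 8.17595182e-01,  3.28647507e-01, -4.72788468e-01,
         1.16525587e+03],
       [ 5.75631550e-01, -4.86001763e-01,  6.57609767e-01,
        -7.65167512e+02],
       [-1.36542183e-02, -8.09810535e-01, -5.86532573e-01,
         7.29549108e+02],
       [ 0.00000000e+00,  0.00000000e+00,  0.00000
[... 252 characters left out ...]
99698253e-01, -2.38760576e-02,  5.77378225e-03,
        -4.22709333e+00],
       [-5.38119655e-03, -1.64743397e-02, -9.99849808e-01,
         1.04016559e+03],
       [ 0.00000000e+00,  0.00000000e+00,  0.00000000e+00,
         1.00000000e+00]])}
{'fx': 314.39469695121437, 'fy': 314.39469695121437, 'cx': 262.89947295311686, 'cy': 193.6824362714188, 'mount': array([[-1.81214899e-03, -9.63109705e-01, -2.69102978e-01,
         6.76727207e+01],
       [ 9.99998355e-01, -1.72542382e-03, -5.58795711e-04,
        -7.25169768e-01],
       [ 7.38648837e-05, -2.69103548e-01,  9.63111247e-01,
        -1.31864752e+02],
       [ 0.00000000e+00,  0.00000000e+00,  0.00000000e+00,
         1.00000000e+00]])}
```

View pics/scene0.png

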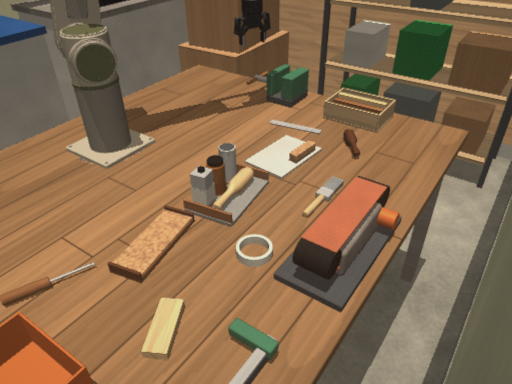

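View pics/top0.png

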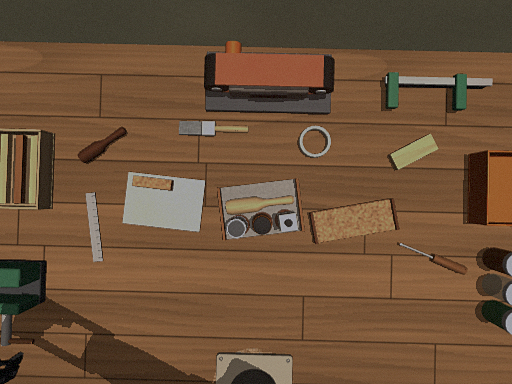

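View pics/wrist0.png

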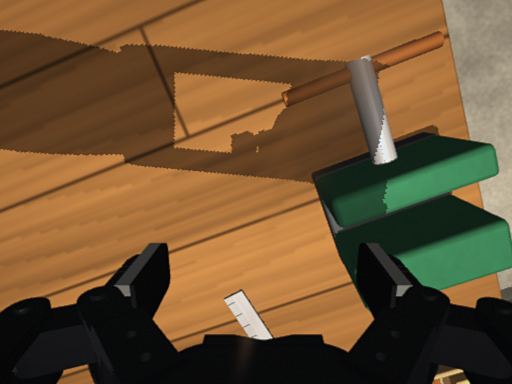

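Top view: the board is at about (164,202), the rack at (260,210) with can (236,228), jar (262,224) and tin (288,222), and the rest at (353,221). I'll zoom in for pixel readings.

Run:
```python
import cv2
im=cv2.imread("pics/top0.png")
def crop(x0,y0,x1,y1,s,n):
    cv2.imwrite(n,cv2.resize(im[y0:y1,x0:x1],None,fx=s,fy=s,interpolation=cv2.INTER_CUBIC))
crop(210,170,310,245,8,"pics/c_rack.png")
crop(115,160,215,235,8,"pics/c_board.png")
crop(303,180,403,255,8,"pics/c_rest.png")
```

```text
(no output)
```

View pics/c_rack.png

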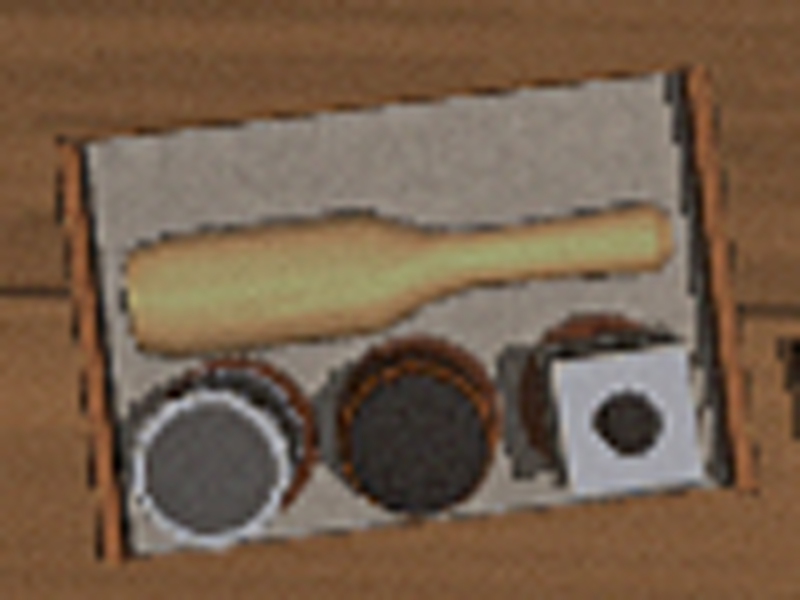

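View pics/c_board.png

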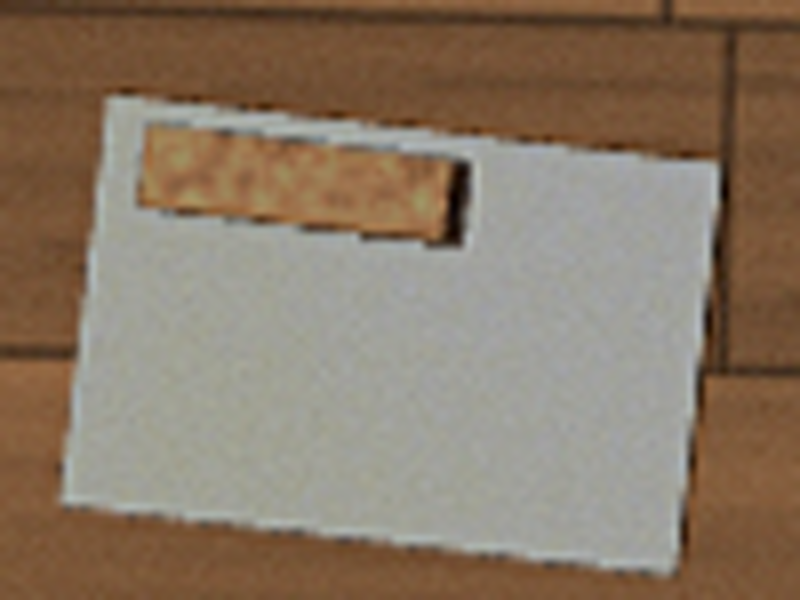

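View pics/c_rest.png

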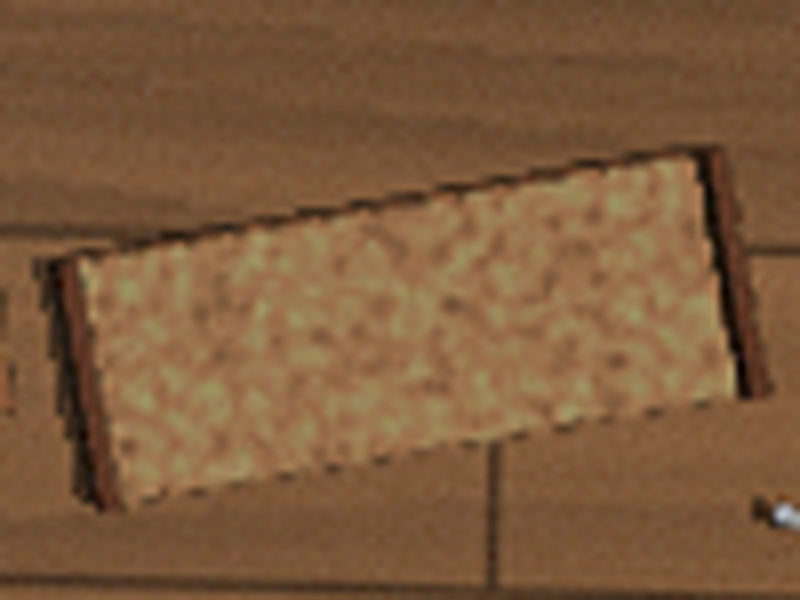

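```bash
cat > h.py <<'E'
import numpy as np, cv2
from scipy.spatial.transform import Rotation as Ro
from bench import telemetry, viewer, r
T=viewer.camera_model("top")
def ray(u,v,z,cam=T,C=None):
    C=cam["cam_to_world"] if C is None else C
    d=C[:3,:3]@np.array([(u-cam["cx"])/cam["fx"],(v-cam["cy"])/cam["fy"],1])
    p=C[:3,3]; return p+d*(z-p[2])/d[2]
def cr(u,v,z,x0,y0,s=8): return ray((u+.5)/s-.5+x0,(v+.5)/s-.5+y0,z)
def st():
    s=telemetry.sense(); return s["tool_pos"],Ro.from_euler("xyz",s["tcp_rot"],degrees=True),s
def go(x,y,z,yaw,pos=None,rot=None):
    p,R,s=st()
    d=R.inv().apply(np.array([x,y,z])-p)/10
    G=Ro.from_euler("xyz",[180,0,yaw],degrees=True)
    rv=(R.inv()*G).as_rotvec()
    print("shift",np.round(d,2),"rot",np.round(rv,3),"| now",np.round(p,1),np.round(s["tcp_rot"],1),"gap",round(s["finger_gap"],1),"t",round(s["time"],2),"F",np.round(s["ft_force"],1))
E
python3 - <<'E'
from h import *
f=lambda u,v,z,o:np.round(cr(u,v,z,*o)[:2],1)
k=(210,170)
print("can",f(212,467,122,k),"jar",f(418,440,117,k),"tin",f(629,420,117,k),"cap",f(628,423,127,k))
be,he=f(130,297,34,k),f(668,238,34,k); print("blank",be,he,(be+he)/2,np.linalg.norm(be-he),np.degrees(np.arctan2(*(be-he)[::-1])))
ck=np.array([f(*c,42,k) for c in [(62,145),(110,558),(700,68),(745,490)]]);print("cheeks",ck, ck.mean(0))
print("ang",np.degrees(np.arctan2(*((ck[0]+ck[1]-ck[2]-ck[3])[::-1])))-90, np.degrees(np.arctan2(*((ck[0]+ck[2]-ck[1]-ck[3])[::-1]))))
k=(115,160);b=np.array([f(*c,10,k) for c in [(105,95),(65,503),(720,160),(678,573)]]);print("board",b,b.mean(0),np.degrees(np.arctan2(*((b[0]+b[1]-b[2]-b[3])[::-1])))-90)
k=(303,180);b=np.array([f(*c,30,k) for c in [(57,262),(100,508),(722,148),(768,392)]]);print("rest",b,b.mean(0),np.degrees(np.arctan2(*((b[0]+b[1]-b[2]-b[3])[::-1])))-90)
b=np.array([f(*c,20,k) for c in [(82,262),(125,500),(695,158),(735,398)]]);print("cork",b,b.mean(0))
t=np.array([f(*c,117,(210,170)) for c in [(553,360),(685,345),(705,478),(572,495)]]);e=t[0]-t[1];print("tin ang",np.degrees(np.arctan2(e[1],e[0]))-90,t[0]-t[1],t[1]-t[2])
E
```

```text
can [477.9  53.1] jar [487.7 -12.6] tin [495.7 -80.4] cap [495.6 -79.2]
blank [527.9  88.9] [553.2 -99.4] [540.55  -5.25] 189.99205246535973 97.65243534251883
cheeks [[ 580.7  113.3]
 [ 437.4   92.9]
 [ 612.8 -108.5]
 [ 466.4 -127.4]] [524.325  -7.425]
ang 7.868661990756792 7.725446552908955
board [[621.7 377. ]
 [474.5 387. ]
 [603.5 154.4]
 [454.7 165.6]] [538.6 271. ] -4.891772180477261
rest [[ 517.7 -147.4]
 [ 431.6 -164.4]
 [ 563.4 -380.4]
 [ 478.1 -398. ]] [ 497.7  -272.55] 11.17763171737397
cork [[ 517.4 -157.7]
 [ 433.3 -174.8]
 [ 559.6 -374.6]
 [ 474.8 -390.3]] [ 496.275 -274.35 ]
tin ang 7.940381923330648 [-5.9 42.3] [42.6  7.4]
```

```bash
python3 -c "
from h import *
go(478,53,220,97.8)"
```

```text
shift [-42.83 -38.08   2.2 ] rot [-1.000e-03  1.000e-03  1.073e+00] | now [212.2 560.8 241.5] [-179.9   -0.   159.3] gap 85.4 t 0.15 F [0.  0.2 1.5]
```

```bash
python3 -m inch '[[[-10,-9,0.5],[0,0,0.3],1],[[-20,-18,1],[0,0,0.6],1],[[-30,-27,1.6],[0,0,0.85],1],[[-38,-34,2],[0,0,1],1],[[-42.8,-38.1,2.2],[0,0,1.073],1],[[-42.8,-38.1,2.2],[0,0,1.073],1],[[-42.8,-38.1,2.2],[0,0,1.073],1],[[-42.8,-38.1,2.2],[0,0,1.073],1],[[-42.8,-38.1,2.2],[0,0,1.073],1],[[-42.8,-38.1,2.2],[0,0,1.073],1],[[-42.8,-38.1,2.2],[0,0,1.073],1],[[-42.8,-38.1,2.2],[0,0,1.073],1],[[-42.8,-38.1,2.2],[0,0,1.073],1],[[-42.8,-38.1,2.2],[0,0,1.073],1],[[-42.8,-38.1,2.2],[0,0,1.073],1],[[-42.8,-38.1,2.2],[0,0,1.073],1],[[-42.8,-38.1,2.2],[0,0,1.073],1]]' 40
python3 - <<'E'
from h import *
go(478,53,88,97.8)
cv2.imwrite("pics/w1.png",viewer.snapshot("wrist")[...,::-1])
E
```

```text
time: 1.85
tool_pos: [477.5, 54.3, 220.4]
tcp_rot: [180.0, -0.0, 97.9]
ft_force: [-0.1, -0.4, -0.1]
finger_gap: 85.4
shift [-0.14  0.03 13.24] rot [ 0.    -0.     0.002] | now [477.5  54.3 220.4] [180.   -0.   97.9] gap 85.4 t 1.85 F [-0.1 -0.4 -0.1]
```

View pics/w1.png

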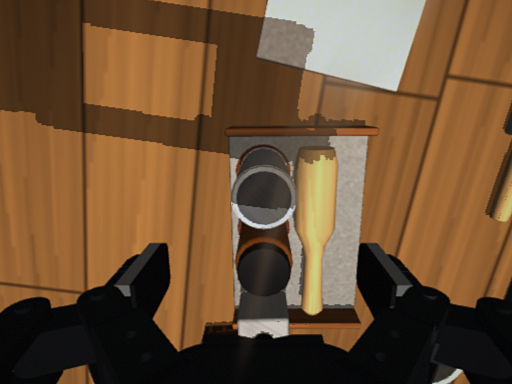

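Wrist view: the can rim is centred near (264,194) and the jar lid near (264,268). I'll cross-check these against the top camera.

Run:
```python
from h import *
p,R,s=st(); W=viewer.camera_model("wrist")
M=np.eye(4);M[:3,:3]=R.as_matrix();M[:3,3]=p;C=M@W["mount"]
for n,u,v,z in [("can",264,194,122),("jar",264,268,117),("blank bowl end",318,150,34),("handle end",312,312,25)]: print(n,np.round(ray(u,v,z,W,C),1))
```

```text
can [478.  57. 122.]
jar [486.9  -7.7 117. ]
blank bowl end [529.6  85.8  34. ]
handle end [ 559.7 -108.7   25. ]
```

```bash
python3 -m inch '[[[0,0,3],[0,0,0],1],[[0,0,6],[0,0,0],1],[[0,0,9],[0,0,0],1],[[0,0,11.5],[0,0,0],1],[[0,0,13.2],[0,0,0],1],[[0,0,13.2],[0,0,0],1],[[0,0,13.2],[0,0,0],0],[[0,0,13.2],[0,0,0],0],[[0,0,13.2],[0,0,0],0],[[0,0,13.2],[0,0,0],0],[[0,0,13.2],[0,0,0],0],[[0,0,13.2],[0,0,0],0],[[0,0,13.2],[0,0,0],0],[[0,0,13.2],[0,0,0],0]]' 40
python3 - <<'E'
from h import *
go(478,54,230,97.8)
cv2.imwrite("pics/w2.png",viewer.snapshot("wrist")[...,::-1])
cv2.imwrite("pics/s2.png",viewer.snapshot("scene")[120:250,140:320,::-1].repeat(4,0).repeat(4,1))
E
```

```text
time: 3.3
tool_pos: [478.9, 53.4, 90.0]
tcp_rot: [179.9, 0.0, 97.8]
ft_force: [-1.2, 0.6, 6.5]
finger_gap: 49.3
shift [  0.07  -0.04 -14.  ] rot [ 0.003  0.    -0.   ] | now [478.9  53.4  90. ] [179.9   0.   97.8] gap 49.3 t 3.3 F [-1.2  0.6  6.5]
```

View pics/w2.png

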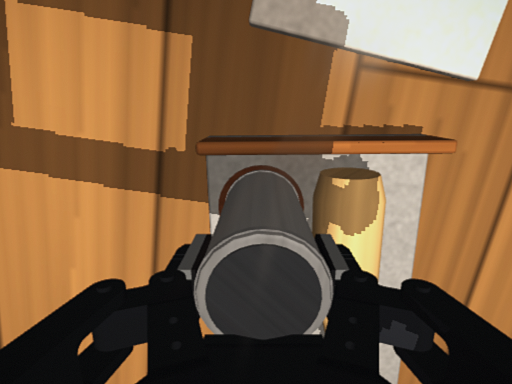

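View pics/s2.png

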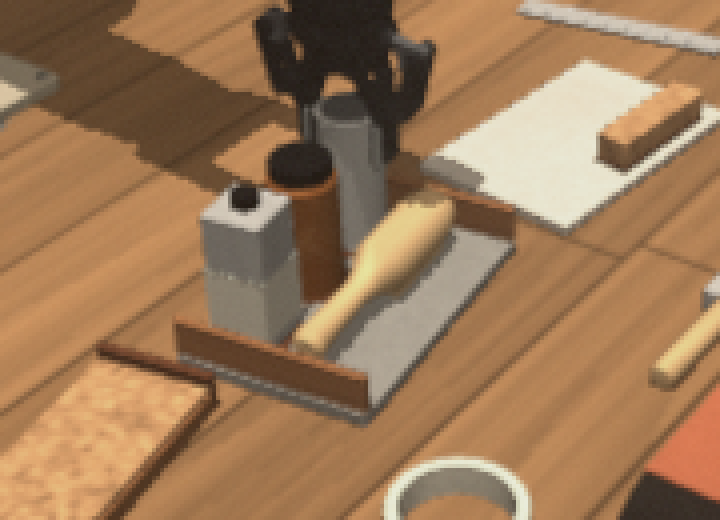

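The can is gripped, with a gap of 49.3. Lifting.

```bash
python3 -m inch '[[[0,0,-1],[0,0,0],0],[[0,0,-3],[0,0,0],0],[[0,0,-6],[0,0,0],0],[[0,0,-9],[0,0,0],0],[[0,0,-11],[0,0,0],0],[[0,0,-12],[0,0,0],0],[[0,0,-12],[0,0,0],0]]'
python3 - <<'E'
from h import *
go(519.3,339,200,85)
E
```

```text
time: 4.1
tool_pos: [478.6, 53.3, 210.0]
tcp_rot: [179.8, 0.0, 97.8]
ft_force: [0.7, 0.4, -3.9]
finger_gap: 49.0
shift [27.75  7.9   1.01] rot [0.003 0.    0.223] | now [478.6  53.3 210. ] [179.8   0.   97.8] gap 49.0 t 4.1 F [ 0.7  0.4 -3.9]
```

```bash
python3 -m inch '[[[1,0.3,0],[0,0,0.01],0],[[3,0.9,0],[0,0,0.03],0],[[6,1.8,0],[0,0,0.05],0],[[9,2.7,0],[0,0,0.08],0],[[12,3.5,0],[0,0,0.1],0],[[15,4.4,0],[0,0,0.13],0],[[18,5.2,0],[0,0,0.15],0],[[21,6,0],[0,0,0.17],0],[[24,6.8,0],[0,0,0.2],0],[[26.5,7.5,0],[0,0,0.215],0],[[27.75,7.9,0],[0,0,0.223],0],[[27.75,7.9,0],[0,0,0.223],0],[[27.75,7.9,0],[0,0,0.223],0]]'
python3 - <<'E'
from h import *
go(519.3,339,89,85)
E
```

```text
time: 5.4
tool_pos: [518.0, 338.1, 207.1]
tcp_rot: [-179.9, 0.1, 85.0]
ft_force: [0.7, -0.3, -3.8]
finger_gap: 49.2
shift [ 0.12  0.14 11.81] rot [-0.002  0.002  0.001] | now [518.  338.1 207.1] [-1.799e+02  1.000e-01  8.500e+01] gap 49.2 t 5.4 F [ 0.7 -0.3 -3.8]
```

```bash
python3 -m inch '[[[0.1,0.1,2],[0,0,0],0],[[0.1,0.1,5],[0,0,0],0],[[0.1,0.1,8],[0,0,0],0],[[0.1,0.1,10],[0,0,0],0],[[0.1,0.1,11],[0,0,0],0],[[0.1,0.1,11.5],[0,0,0],0],[[0.1,0.1,11.8],[0,0,0],0],[[0.1,0.1,11.8],[0,0,0],0],[[0.1,0.1,11.8],[0,0,0],0]]'; python3 -c "
from h import *
go(519.3,339,88,85)"
```

```text
time: 6.3
tool_pos: [520.3, 340.2, 91.7]
tcp_rot: [179.9, -0.1, 85.0]
ft_force: [-0.2, 0.1, -3.3]
finger_gap: 48.9
shift [-0.13 -0.09  0.37] rot [ 0.002 -0.001  0.   ] | now [520.3 340.2  91.7] [ 1.799e+02 -1.000e-01  8.500e+01] gap 48.9 t 6.3 F [-0.2  0.1 -3.3]
```

```bash
python3 -m inch '[[[0,0,0.15],[0,0,0],0],[[0,0,0.3],[0,0,0],0],[[0,0,0.3],[0,0,0],0],[[0,0,0.3],[0,0,0],0]]'; python3 -c "
from h import *
go(519.3,339,88,85)"
```

```text
time: 6.7
tool_pos: [520.0, 340.3, 88.1]
tcp_rot: [179.9, -0.0, 85.0]
ft_force: [-0.9, -0.5, 2.6]
finger_gap: 49.3
shift [-0.13 -0.06  0.01] rot [ 0.001 -0.001  0.   ] | now [520.  340.3  88.1] [179.9  -0.   85. ] gap 49.3 t 6.7 F [-0.9 -0.5  2.6]
```

It's on the board: the force changed sign. Releasing and raising.

```bash
python3 -m inch '[[[0,0,0],[0,0,0],1],[[0,0,0],[0,0,0],1],[[0,0,0],[0,0,0],1],[[0,0,0],[0,0,0],1],[[0,0,-3],[0,0,0],1],[[0,0,-7],[0,0,0],1],[[0,0,-11],[0,0,0],1],[[0,0,-13],[0,0,0],1],[[0,0,-13],[0,0,0],1]]'
python3 - <<'E'
from h import *
go(487.2,-11,215,97.8)
E
```

```text
time: 7.6
tool_pos: [521.6, 341.0, 222.4]
tcp_rot: [179.6, -0.2, 85.0]
ft_force: [0.8, 0.9, 0.6]
finger_gap: 85.5
shift [-35.37  -0.38   0.58] rot [ 0.007 -0.004 -0.223] | now [521.6 341.  222.4] [179.6  -0.2  85. ] gap 85.5 t 7.6 F [0.8 0.9 0.6]
```

```bash
python3 -m inch '[[[-4,0,0],[0,0,-0.05],1],[[-9,-0.1,0],[0,0,-0.08],1],[[-14,-0.1,0],[0,0,-0.12],1],[[-19,-0.2,0],[0,0,-0.15],1],[[-24,-0.3,0],[0,0,-0.18],1],[[-29,-0.3,0],[0,0,-0.2],1],[[-33,-0.4,0],[0,0,-0.22],1],[[-35.4,-0.4,0],[0,0,-0.223],1],[[-35.4,-0.4,0],[0,0,-0.223],1],[[-35.4,-0.4,0],[0,0,-0.223],1],[[-35.4,-0.4,0],[0,0,-0.223],1]]'
python3 - <<'E'
from h import *
go(487.2,-11,75,97.8)
cv2.imwrite("pics/t3.png",cv2.resize(viewer.snapshot("top")[160:250,110:310,::-1],None,fx=4,fy=4))
cv2.imwrite("pics/w3.png",viewer.snapshot("wrist")[...,::-1])
E
```

```text
time: 8.7
tool_pos: [484.6, -11.5, 216.6]
tcp_rot: [-179.9, -0.0, 97.8]
ft_force: [-0.0, -0.2, 0.3]
finger_gap: 85.8
shift [1.000e-02 2.800e-01 1.416e+01] rot [-0.001 -0.001  0.   ] | now [484.6 -11.5 216.6] [-179.9   -0.    97.8] gap 85.8 t 8.7 F [-0.  -0.2  0.3]
```

View pics/t3.png

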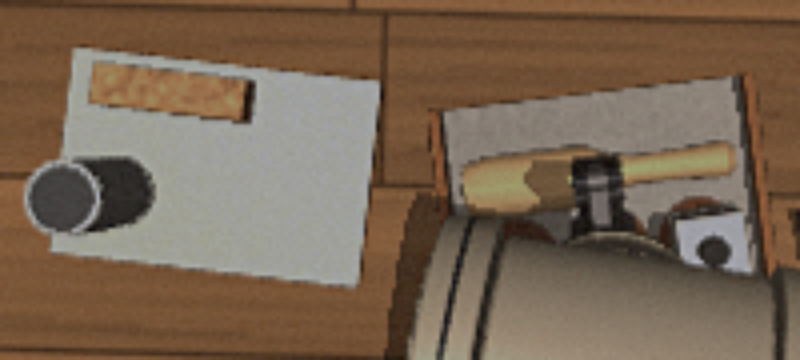

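View pics/w3.png

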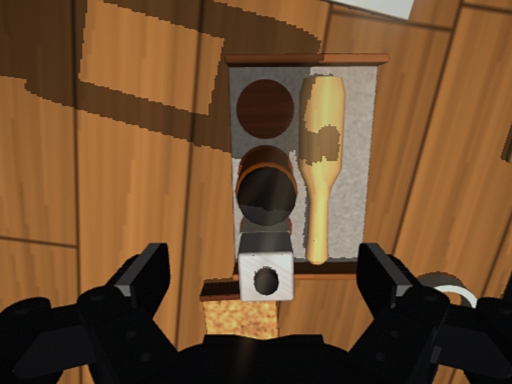

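The can stands upright on the board. In the wrist view the jar lid is at (267,196) and the tin cap at (266,281). Descending on the jar.

```bash
python3 -m inch '[[[0,0.25,3],[0,0,0],1],[[0,0.25,6],[0,0,0],1],[[0,0.25,9],[0,0,0],1],[[0,0.25,12],[0,0,0],1],[[0,0.25,13.5],[0,0,0],1],[[0,0.25,14.1],[0,0,0],1],[[0,0.25,14.1],[0,0,0],1],[[0,0.25,14.1],[0,0,0],0],[[0,0.25,14.1],[0,0,0],0],[[0,0.25,14.1],[0,0,0],0],[[0,0.25,14.1],[0,0,0],0],[[0,0.25,14.1],[0,0,0],0],[[0,0.25,14.1],[0,0,0],0],[[0,0.25,14.1],[0,0,0],0],[[0,0.25,14.1],[0,0,0],0]]' 40
python3 - <<'E'
from h import *
go(513.7,273,200,85)
cv2.imwrite("pics/w4.png",viewer.snapshot("wrist")[...,::-1])
cv2.imwrite("pics/s4.png",viewer.snapshot("scene")[120:250,140:320,::-1].repeat(4,0).repeat(4,1))
E
```

```text
time: 10.3
tool_pos: [488.2, -12.2, 77.8]
tcp_rot: [179.9, 0.0, 97.8]
ft_force: [-2.7, -0.3, 5.3]
finger_gap: 50.7
shift [ 27.9    6.42 -12.22] rot [0.002 0.    0.223] | now [488.2 -12.2  77.8] [179.9   0.   97.8] gap 50.7 t 10.3 F [-2.7 -0.3  5.3]
```

View pics/w4.png

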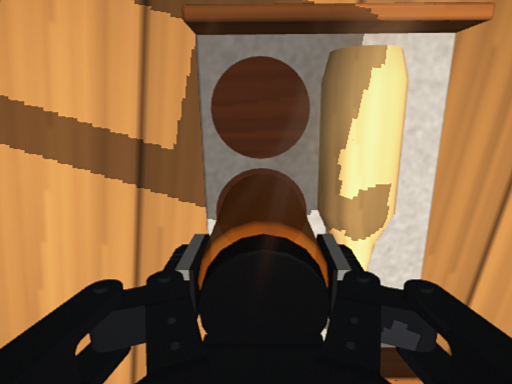

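View pics/s4.png

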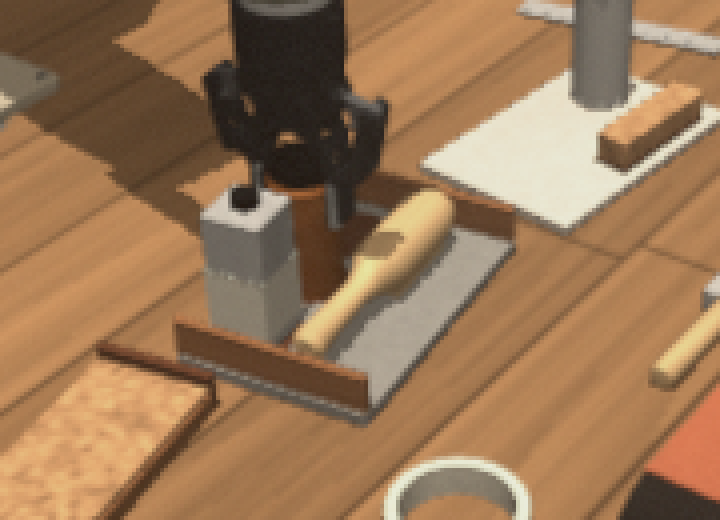

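```bash
python3 -m inch '[[[0,0,-1],[0,0,0],0],[[0,0,-3],[0,0,0],0],[[0,0,-6],[0,0,0],0],[[0,0,-8.5],[0,0,0],0],[[0,0,-9.5],[0,0,0],0],[[0,0,-10],[0,0,0],0],[[1,0.3,-10],[0,0,0.01],0],[[3,0.7,-10],[0,0,0.03],0],[[6,1.4,-10],[0,0,0.05],0],[[9,2.1,-10],[0,0,0.08],0],[[12,2.8,-10],[0,0,0.1],0],[[15,3.5,-10],[0,0,0.13],0],[[18,4.2,-10],[0,0,0.15],0],[[21,4.9,-10],[0,0,0.17],0],[[24,5.6,-10],[0,0,0.2],0],[[26.5,6.1,-10],[0,0,0.215],0],[[27.9,6.4,-10],[0,0,0.223],0],[[27.9,6.4,-10],[0,0,0.223],0],[[27.9,6.4,-10],[0,0,0.223],0]]'
python3 - <<'E'
from h import *
go(513.7,273,78,85)
E
```

```text
time: 12.3
tool_pos: [512.0, 272.6, 174.8]
tcp_rot: [-179.9, 0.1, 85.1]
ft_force: [0.5, -0.4, -3.1]
finger_gap: 50.8
shift [0.07 0.19 9.67] rot [-0.002  0.002  0.001] | now [512.  272.6 174.8] [-1.799e+02  1.000e-01  8.510e+01] gap 50.8 t 12.3 F [ 0.5 -0.4 -3.1]
```

```bash
python3 -m inch '[[[0,0.1,2],[0,0,0],0],[[0,0.1,5],[0,0,0],0],[[0,0.1,7.5],[0,0,0],0],[[0,0.1,9],[0,0,0],0],[[0,0.1,9.6],[0,0,0],0],[[0,0.1,9.8],[0,0,0],0],[[0,0.1,10],[0,0,0],0],[[0,0.1,10],[0,0,0],0],[[0,0.1,10],[0,0,0],0]]'; python3 -c "
from h import *
go(513.7,273,76,85)"
```

```text
time: 13.2
tool_pos: [514.5, 273.2, 77.4]
tcp_rot: [179.9, -0.0, 85.0]
ft_force: [0.2, 0.9, -2.5]
finger_gap: 50.6
shift [-0.03 -0.08  0.14] rot [ 0.002 -0.001  0.   ] | now [514.5 273.2  77.4] [179.9  -0.   85. ] gap 50.6 t 13.2 F [ 0.2  0.9 -2.5]
```

```bash
python3 -m inch '[[[0,0,0.1],[0,0,0],0],[[0,0,0.2],[0,0,0],0],[[0,0,0.2],[0,0,0],0],[[0,0,0.2],[0,0,0],0]]'
```

```text
time: 13.6
tool_pos: [514.5, 273.4, 75.9]
tcp_rot: [179.9, -0.1, 85.0]
ft_force: [-3.4, 0.2, 6.4]
finger_gap: 50.7
```

Contact. Releasing, raising and heading for the tin.

```bash
python3 -m inch '[[[0,0,0],[0,0,0],1],[[0,0,0],[0,0,0],1],[[0,0,0],[0,0,0],1],[[0,0,0],[0,0,0],1],[[0,0,-3],[0,0,0],1],[[0,0,-7],[0,0,0],1],[[0,0,-11],[0,0,0],1],[[0,0,-14],[0,0,0],1],[[0,0,-14],[0,0,0],1]]'
python3 - <<'E'
from h import *
go(495.7,-79,215,97.9)
E
```

```text
time: 14.5
tool_pos: [516.6, 274.1, 220.7]
tcp_rot: [179.5, -0.3, 85.0]
ft_force: [1.4, 0.6, 0.9]
finger_gap: 85.3
shift [-35.36   0.98   0.41] rot [ 0.009 -0.004 -0.225] | now [516.6 274.1 220.7] [179.5  -0.3  85. ] gap 85.3 t 14.5 F [1.4 0.6 0.9]
```

```bash
python3 -m inch '[[[-4,0.1,0],[0,0,-0.05],1],[[-9,0.2,0],[0,0,-0.08],1],[[-14,0.3,0],[0,0,-0.12],1],[[-19,0.5,0],[0,0,-0.15],1],[[-24,0.6,0],[0,0,-0.18],1],[[-29,0.8,0],[0,0,-0.2],1],[[-33,0.9,0],[0,0,-0.22],1],[[-35.4,1,0],[0,0,-0.225],1],[[-35.4,1,0],[0,0,-0.225],1],[[-35.4,1,0],[0,0,-0.225],1],[[-35.4,1,0],[0,0,-0.225],1]]'
python3 - <<'E'
from h import *
go(495.7,-79,81,97.9)
cv2.imwrite("pics/t5.png",cv2.resize(viewer.snapshot("top")[160:250,110:310,::-1],None,fx=4,fy=4))
cv2.imwrite("pics/w5.png",viewer.snapshot("wrist")[...,::-1])
E
```

```text
time: 15.6
tool_pos: [492.9, -79.6, 213.8]
tcp_rot: [-180.0, -0.0, 97.9]
ft_force: [0.2, -0.3, -0.1]
finger_gap: 85.0
shift [1.000e-02 2.900e-01 1.328e+01] rot [-0.001 -0.001  0.001] | now [492.9 -79.6 213.8] [-180.    -0.    97.9] gap 85.0 t 15.6 F [ 0.2 -0.3 -0.1]
```

View pics/t5.png

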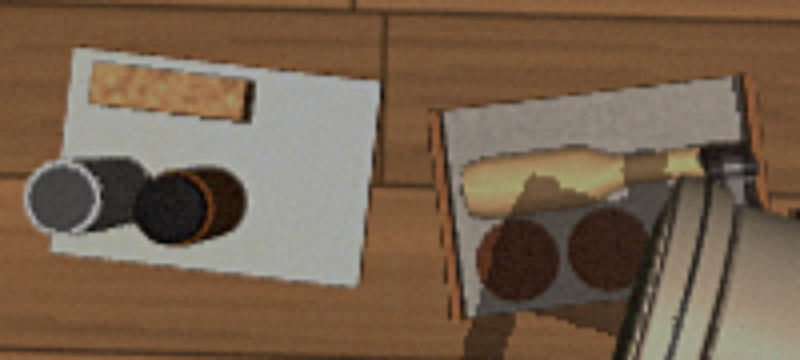

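View pics/w5.png

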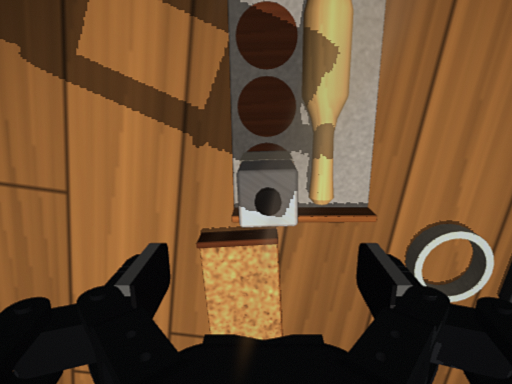

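Can and jar stand on the board. The tin is square to the tool, with its cap at (268,202). Descending.

```bash
python3 -m inch '[[[0,0.28,3],[0,0,0],1],[[0,0.28,6],[0,0,0],1],[[0,0.28,9],[0,0,0],1],[[0,0.28,11.5],[0,0,0],1],[[0,0.28,12.7],[0,0,0],1],[[0,0.28,13.2],[0,0,0],1],[[0,0.28,13.2],[0,0,0],1],[[0,0.28,13.2],[0,0,0],0],[[0,0.28,13.2],[0,0,0],0],[[0,0.28,13.2],[0,0,0],0],[[0,0.28,13.2],[0,0,0],0],[[0,0.28,13.2],[0,0,0],0],[[0,0.28,13.2],[0,0,0],0],[[0,0.28,13.2],[0,0,0],0],[[0,0.28,13.2],[0,0,0],0]]' 40
python3 - <<'E'
from h import *
go(508.1,207.3,200,85)
cv2.imwrite("pics/w6.png",viewer.snapshot("wrist")[...,::-1])
E
```

```text
time: 17.2
tool_pos: [496.9, -80.5, 83.7]
tcp_rot: [179.9, 0.1, 97.9]
ft_force: [-0.3, 1.0, 7.7]
finger_gap: 46.0
shift [ 28.34   5.09 -11.64] rot [0.002 0.001 0.225] | now [496.9 -80.5  83.7] [1.799e+02 1.000e-01 9.790e+01] gap 46.0 t 17.2 F [-0.3  1.   7.7]
```

View pics/w6.png

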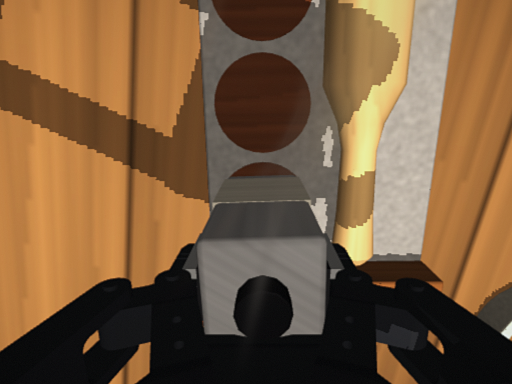

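The tin is gripped square, with a gap of 46.0. Lifting and carrying it over.

```bash
python3 -m inch '[[[0,0,-1],[0,0,0],0],[[0,0,-3],[0,0,0],0],[[0,0,-6],[0,0,0],0],[[0,0,-8.5],[0,0,0],0],[[0,0,-9.5],[0,0,0],0],[[0,0,-10],[0,0,0],0],[[1,0.3,-10],[0,0,0.01],0],[[3,0.6,-10],[0,0,0.03],0],[[6,1.1,-10],[0,0,0.05],0],[[9,1.6,-10],[0,0,0.08],0],[[12,2.2,-10],[0,0,0.1],0],[[15,2.7,-10],[0,0,0.13],0],[[18,3.2,-10],[0,0,0.15],0],[[21,3.8,-10],[0,0,0.17],0],[[24,4.3,-10],[0,0,0.2],0],[[27,4.9,-10],[0,0,0.215],0],[[28.3,5.1,-10],[0,0,0.225],0],[[28.3,5.1,-10],[0,0,0.225],0],[[28.3,5.1,-10],[0,0,0.225],0]]'
python3 - <<'E'
from h import *
go(508.1,207.3,84,85)
E
```

```text
time: 19.15
tool_pos: [506.5, 206.7, 180.8]
tcp_rot: [-179.9, 0.1, 85.1]
ft_force: [0.5, -0.2, -2.4]
finger_gap: 45.9
shift [0.08 0.18 9.67] rot [-0.002  0.001  0.001] | now [506.5 206.7 180.8] [-1.799e+02  1.000e-01  8.510e+01] gap 45.9 t 19.15 F [ 0.5 -0.2 -2.4]
```

```bash
python3 -m inch '[[[0,0.1,2],[0,0,0],0],[[0,0.1,5],[0,0,0],0],[[0,0.1,7.5],[0,0,0],0],[[0,0.1,9],[0,0,0],0],[[0,0.1,9.6],[0,0,0],0],[[0,0.1,9.9],[0,0,0],0],[[0,0.1,10.1],[0,0,0],0],[[0,0.1,10.2],[0,0,0],0],[[0,0.1,10.2],[0,0,0],0],[[0,0.1,10.2],[0,0,0],0]]'
```

```text
time: 20.15
tool_pos: [509.4, 207.3, 81.8]
tcp_rot: [179.9, -0.0, 85.0]
ft_force: [-1.6, -1.8, 5.2]
finger_gap: 45.8
```

```bash
python3 -m inch '[[[0,0,0],[0,0,0],1],[[0,0,0],[0,0,0],1],[[0,0,0],[0,0,0],1],[[0,0,0],[0,0,0],1],[[0,0,-3],[0,0,0],1],[[0,0,-7],[0,0,0],1],[[0,0,-11],[0,0,0],1],[[0,0,-13],[0,0,0],1],[[0,0,-13],[0,0,0],1]]'
python3 - <<'E'
from h import *
# blank: centre, grip at +40 from mid toward bowl
c=np.array([541,-5.25]); a=np.radians(97.65); g=c+40*np.array([np.cos(a),np.sin(a)]); print(g)
go(g[0],g[1],180,97.65)
cv2.imwrite("pics/s7.png",viewer.snapshot("scene")[120:250,140:320,::-1].repeat(4,0).repeat(4,1))
E
```

```text
time: 21.05
tool_pos: [510.7, 207.8, 214.9]
tcp_rot: [179.6, -0.2, 85.0]
ft_force: [0.4, -0.4, 0.2]
finger_gap: 85.5
[535.67514646  34.39398989]
shift [-17.06   3.97   3.47] rot [ 0.007 -0.002 -0.22 ] | now [510.7 207.8 214.9] [179.6  -0.2  85. ] gap 85.5 t 21.05 F [ 0.4 -0.4  0.2]
```

View pics/s7.png

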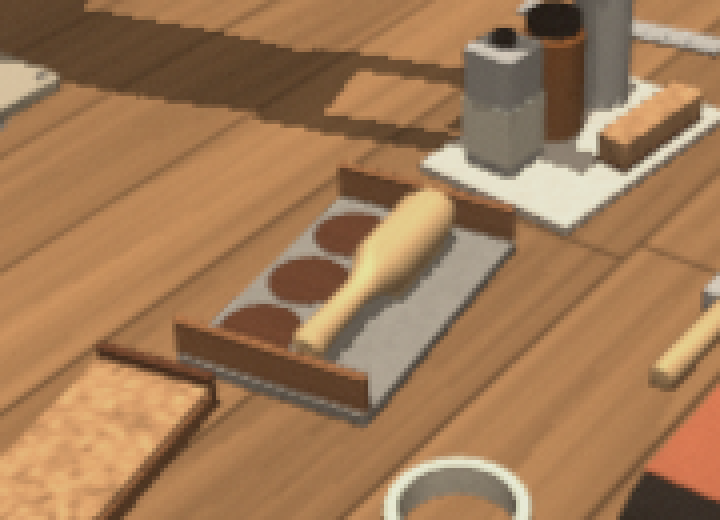

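All three containers are upright on the board. Next is the blank.

```bash
python3 -m inch '[[[-3,0.8,0],[0,0,-0.05],1],[[-7,1.8,0],[0,0,-0.1],1],[[-11,2.8,0],[0,0,-0.15],1],[[-15,3.6,0],[0,0,-0.2],1],[[-17.1,4,0],[0,0,-0.22],1],[[-17.1,4,2],[0,0,-0.22],1],[[-17.1,4,3],[0,0,-0.22],1],[[-17.1,4,3],[0,0,-0.22],1],[[-17.1,4,3],[0,0,-0.22],1]]'
python3 - <<'E'
from h import *
go(535.7,34.4,100,97.65)
cv2.imwrite("pics/w8.png",viewer.snapshot("wrist")[...,::-1])
E
```

```text
time: 22.0
tool_pos: [532.7, 33.8, 179.4]
tcp_rot: [-179.9, -0.0, 97.7]
ft_force: [0.2, 0.6, 0.0]
finger_gap: 85.6
shift [0.02 0.32 7.94] rot [-0.002 -0.     0.   ] | now [532.7  33.8 179.4] [-179.9   -0.    97.7] gap 85.6 t 22.0 F [0.2 0.6 0. ]
```

View pics/w8.png

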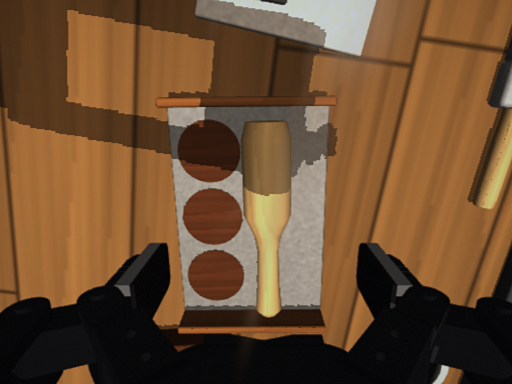

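```bash
python3 - <<'E'
from h import *
p,R,s=st(); W=viewer.camera_model("wrist")
M=np.eye(4);M[:3,:3]=R.as_matrix();M[:3,3]=p;C=M@W["mount"]
b=ray(266.5,122,34,W,C);h=ray(268,317,34,W,C);print(b,h,(b+h)/2,np.linalg.norm(b-h),np.degrees(np.arctan2(*(b-h)[1::-1])))
E
python3 -m inch '[[[0,0.3,2],[0,0,0],1],[[0,0.3,5],[0,0,0],1],[[0,0.3,8],[0,0,0],1],[[0,0.3,11],[0,0,0],1],[[0,0.3,13],[0,0,0],1],[[0,0.3,14.2],[0,0,0],1],[[0,0.3,14.5],[0,0,0],1],[[0,0.3,14.5],[0,0,0],1],[[0,0.3,14.5],[0,0,0],1]]'; python3 -c "
from h import *
go(535.7,34.4,29,97.65)"
```

```text
[529.1325537   87.60408982  34.        ] [ 557.12837172 -106.65956735   34.        ] [543.13046271  -9.52773876  34.        ] 196.27056408166322 98.20057711895191
time: 22.95
tool_pos: [537.6, 33.7, 36.9]
tcp_rot: [179.9, 0.0, 97.6]
ft_force: [0.2, -0.3, -0.6]
finger_gap: 85.4
shift [ 0.1  -0.18  0.79] rot [ 0.002  0.    -0.   ] | now [537.6  33.7  36.9] [179.9   0.   97.6] gap 85.4 t 22.95 F [ 0.2 -0.3 -0.6]
```

```bash
python3 -m inch '[[[0,-0.1,0.5],[0,0,0],1],[[0,-0.1,0.7],[0,0,0],1],[[0,-0.1,0.7],[0,0,0],1],[[0,-0.1,0.7],[0,0,0],0],[[0,-0.1,0.7],[0,0,0],0],[[0,-0.1,0.7],[0,0,0],0],[[0,-0.1,0.7],[0,0,0],0],[[0,-0.1,0.7],[0,0,0],0],[[0,-0.1,0.7],[0,0,0],0],[[0,-0.1,0.7],[0,0,0],0],[[0,-0.1,0.7],[0,0,0],0]]' 40
python3 - <<'E'
from h import *
go(535.7,34.4,29,97.65)
cv2.imwrite("pics/w9.png",viewer.snapshot("wrist")[...,::-1])
cv2.imwrite("pics/s9.png",viewer.snapshot("scene")[120:250,140:320,::-1].repeat(4,0).repeat(4,1))
E
```

```text
time: 24.05
tool_pos: [535.6, 33.5, 28.7]
tcp_rot: [180.0, 0.0, 97.6]
ft_force: [-2.0, -0.5, 5.3]
finger_gap: 42.9
shift [ 0.09  0.02 -0.03] rot [ 0.  0. -0.] | now [535.6  33.5  28.7] [180.    0.   97.6] gap 42.9 t 24.05 F [-2.  -0.5  5.3]
```

View pics/w9.png

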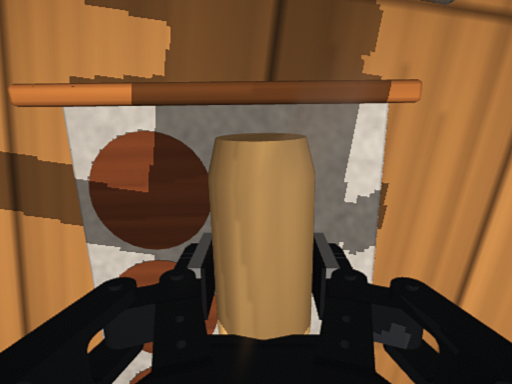

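View pics/s9.png

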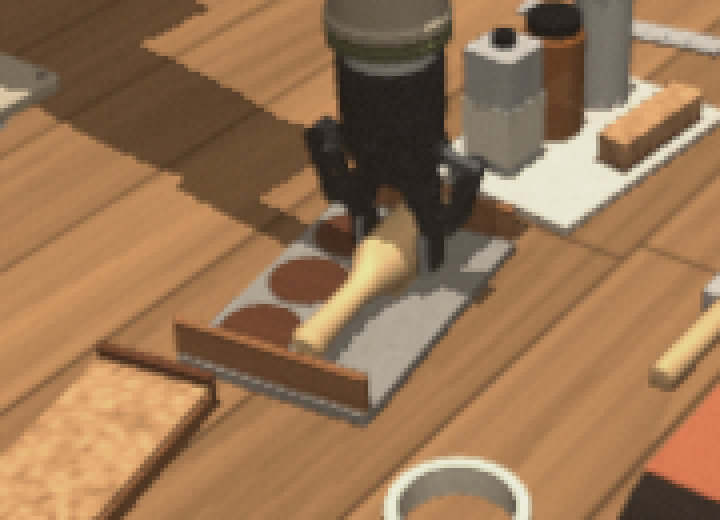

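```bash
python3 -m inch '[[[0,0,-1],[0,0,0],0],[[0,0,-3],[0,0,0],0],[[0,0,-6],[0,0,0],0],[[0,0,-8.5],[0,0,0],0],[[0,0,-9.5],[0,0,0],0],[[0,0,-10],[0,0,0],0],[[0,0,-10],[0,0,0],0]]'
python3 - <<'E'
from h import *
go(489.3,-233.9,128,101.1)
cv2.imwrite("pics/w10.png",viewer.snapshot("wrist")[...,::-1])
cv2.imwrite("pics/s10.png",viewer.snapshot("scene")[100:250,140:320,::-1].repeat(4,0).repeat(4,1))
E
```

```text
time: 24.85
tool_pos: [535.2, 33.5, 128.1]
tcp_rot: [-180.0, -0.0, 97.6]
ft_force: [-0.2, 1.1, -2.0]
finger_gap: 42.8
shift [-2.589e+01 -8.100e+00  1.000e-02] rot [-0.    -0.    -0.061] | now [535.2  33.5 128.1] [-180.    -0.    97.6] gap 42.8 t 24.85 F [-0.2  1.1 -2. ]
```

View pics/s10.png

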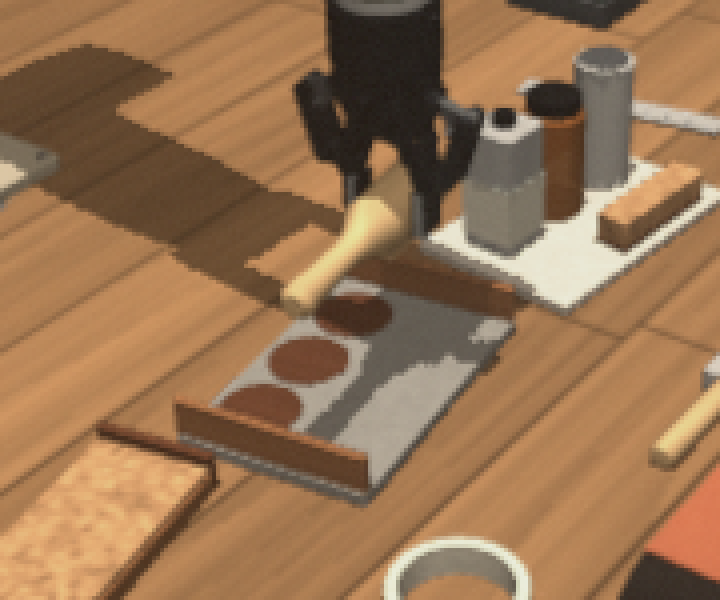

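The blank is level in the grip. Moving to the rest.

```bash
python3 -m inch '[[[-1,-0.3,0],[0,0,-0.01],0],[[-3,-0.9,0],[0,0,-0.02],0],[[-6,-1.9,0],[0,0,-0.03],0],[[-9,-2.8,0],[0,0,-0.04],0],[[-12,-3.8,0],[0,0,-0.05],0],[[-15,-4.7,0],[0,0,-0.06],0],[[-18,-5.6,0],[0,0,-0.061],0],[[-21,-6.6,0],[0,0,-0.061],0],[[-23.5,-7.4,0],[0,0,-0.061],0],[[-25.2,-7.9,0],[0,0,-0.061],0],[[-25.9,-8.1,0],[0,0,-0.061],0],[[-25.9,-8.1,0],[0,0,-0.061],0],[[-25.9,-8.1,0],[0,0,-0.061],0]]'
python3 - <<'E'
from h import *
go(489.3,-233.9,50,101.1)
cv2.imwrite("pics/w11.png",viewer.snapshot("wrist")[...,::-1])
cv2.imwrite("pics/s11.png",viewer.snapshot("scene")[150:300,80:280,::-1].repeat(4,0).repeat(4,1))
E
```

```text
time: 26.25
tool_pos: [489.2, -233.4, 127.8]
tcp_rot: [-180.0, -0.1, 101.1]
ft_force: [0.0, 0.9, -1.3]
finger_gap: 42.8
shift [-0.06  0.01  7.78] rot [-0.001 -0.001  0.   ] | now [ 489.2 -233.4  127.8] [-1.800e+02 -1.000e-01  1.011e+02] gap 42.8 t 26.25 F [ 0.   0.9 -1.3]
```

View pics/s11.png

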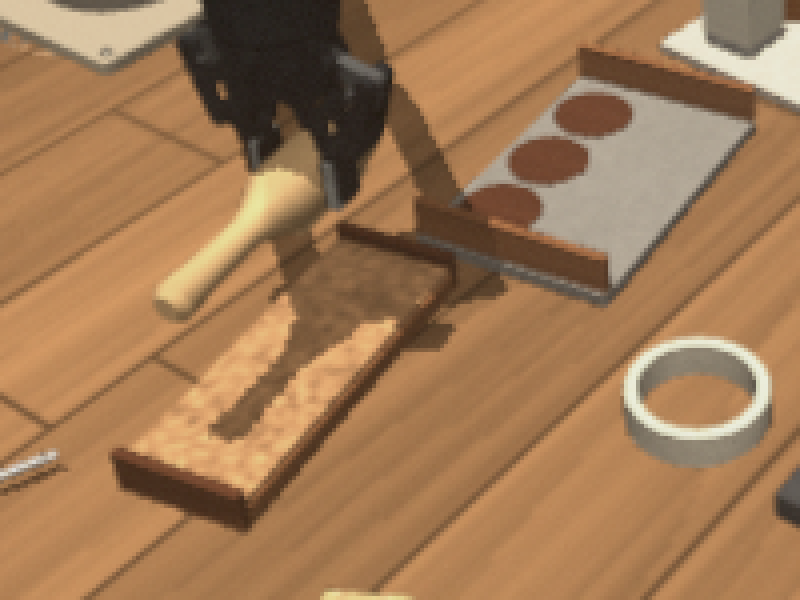

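View pics/w11.png

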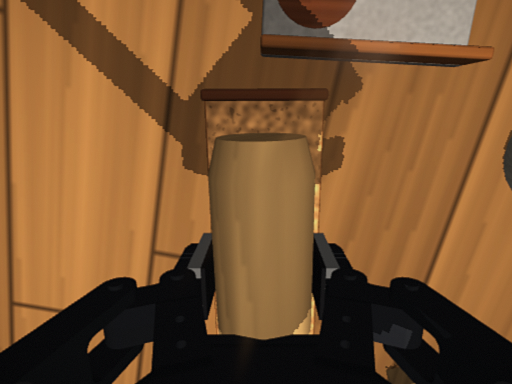

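Alignment looks good: stop centre u≈266, bowl u≈263. Lowering.

```bash
python3 -m inch '[[[-0.05,0,2],[0,0,0],0],[[-0.05,0,4.5],[0,0,0],0],[[-0.05,0,6.5],[0,0,0],0],[[-0.05,0,7.8],[0,0,0],0],[[-0.05,0,8.4],[0,0,0],0],[[-0.05,0,8.7],[0,0,0],0],[[-0.05,0,8.9],[0,0,0],0],[[-0.05,0,8.9],[0,0,0],0],[[-0.05,0,8.9],[0,0,0],0]]'
python3 - <<'E'
from h import *
go(489.3,-233.9,36.7,101.1)
cv2.imwrite("pics/t12.png",cv2.resize(viewer.snapshot("top")[180:255,303:403,::-1],None,fx=6,fy=6))
cv2.imwrite("pics/s12.png",viewer.snapshot("scene")[150:300,80:280,::-1].repeat(4,0).repeat(4,1))
E
```

```text
time: 27.25
tool_pos: [490.1, -234.8, 40.1]
tcp_rot: [179.9, 0.1, 101.1]
ft_force: [0.5, 0.2, -1.1]
finger_gap: 42.7
shift [ 0.11 -0.06  0.34] rot [0.001 0.001 0.   ] | now [ 490.1 -234.8   40.1] [1.799e+02 1.000e-01 1.011e+02] gap 42.7 t 27.25 F [ 0.5  0.2 -1.1]
```

View pics/t12.png

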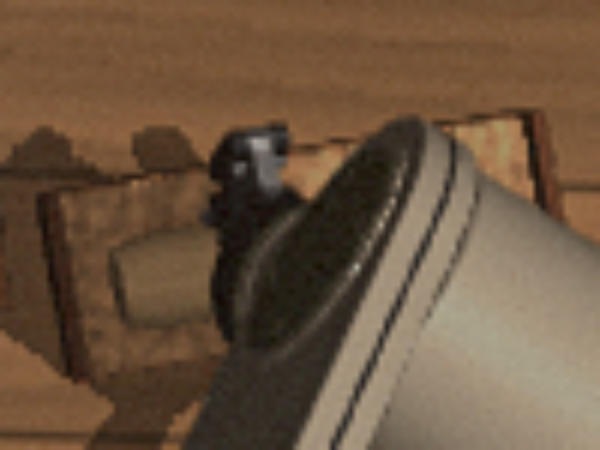

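View pics/s12.png

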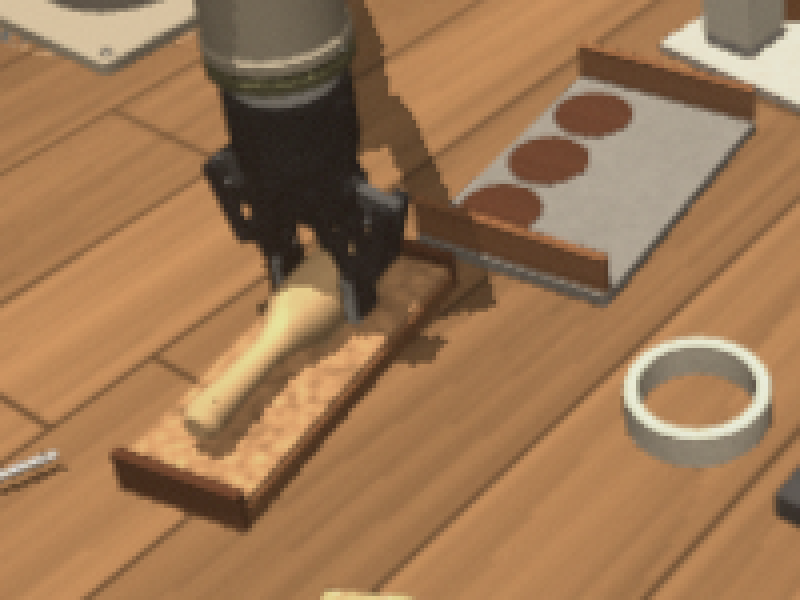

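```bash
python3 -m inch '[[[0,0,0.15],[0,0,0],0],[[0,0,0.3],[0,0,0],0],[[0,0,0.35],[0,0,0],0],[[0,0,0.35],[0,0,0],0],[[0,0,0.35],[0,0,0],0]]'
```

```text
time: 27.85
tool_pos: [489.8, -234.6, 36.7]
tcp_rot: [180.0, 0.0, 101.1]
ft_force: [-3.8, 2.6, 6.2]
finger_gap: 42.9
```

```bash
python3 -m inch '[[[0,0,0],[0,0,0],1],[[0,0,0],[0,0,0],1],[[0,0,0],[0,0,0],1],[[0,0,0],[0,0,0],1],[[0,0,0],[0,0,0],1],[[0,0,-3],[0,0,0],1],[[0,0,-7],[0,0,0],1],[[0,0,-11],[0,0,0],1],[[0,0,-15],[0,0,0],1],[[0,0,-18],[0,0,0],1],[[0,0,-18],[0,0,0],1]]'
python3 - <<'E'
from h import *
go(509.4,207.3,215,85)
cv2.imwrite("pics/w13.png",viewer.snapshot("wrist")[...,::-1])
E
```

```text
time: 28.95
tool_pos: [492.1, -236.0, 221.9]
tcp_rot: [179.6, 0.4, 101.1]
ft_force: [0.8, 0.6, 0.6]
finger_gap: 85.5
shift [43.17 10.24  0.49] rot [0.008 0.005 0.281] | now [ 492.1 -236.   221.9] [179.6   0.4 101.1] gap 85.5 t 28.95 F [0.8 0.6 0.6]
```

View pics/w13.png

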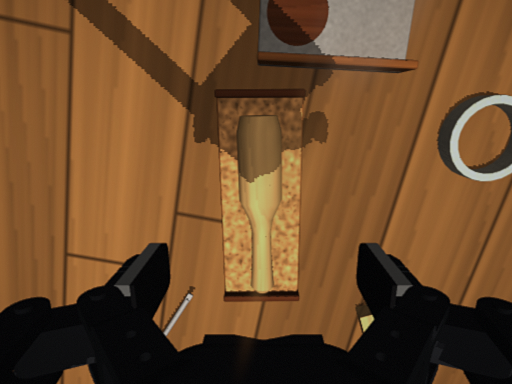

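Lengthwise, the wrist view is distorted by perspective, so I'll check with the top camera once the arm is clear. Going to the tin next.

```bash
python3 -m inch '[[[4,1,0],[0,0,0.03],1],[[9,2.2,0],[0,0,0.06],1],[[14,3.4,0],[0,0,0.1],1],[[19,4.6,0],[0,0,0.13],1],[[24,5.7,0],[0,0,0.16],1],[[29,6.9,0],[0,0,0.2],1],[[34,8.1,0],[0,0,0.23],1],[[39,9.3,0],[0,0,0.26],1],[[42,10,0],[0,0,0.281],1],[[43.2,10.2,0],[0,0,0.281],1],[[43.2,10.2,0],[0,0,0.281],1],[[43.2,10.2,0],[0,0,0.281],1],[[43.2,10.2,0],[0,0,0.281],1]]'
python3 - <<'E'
from h import *
go(509.4,207.3,82,85)
im=viewer.snapshot("top");cv2.imwrite("pics/top14.png",im[...,::-1])
cv2.imwrite("pics/t14.png",cv2.resize(im[180:255,303:403,::-1],None,fx=8,fy=8,interpolation=cv2.INTER_CUBIC))
cv2.imwrite("pics/w14.png",viewer.snapshot("wrist")[...,::-1])
E
```

```text
time: 30.3
tool_pos: [506.3, 207.4, 215.3]
tcp_rot: [-180.0, 0.0, 84.9]
ft_force: [0.1, 0.8, -0.4]
finger_gap: 85.3
shift [ 0.03  0.31 13.33] rot [-0.001  0.001 -0.001] | now [506.3 207.4 215.3] [-180.     0.    84.9] gap 85.3 t 30.3 F [ 0.1  0.8 -0.4]
```

View pics/t14.png

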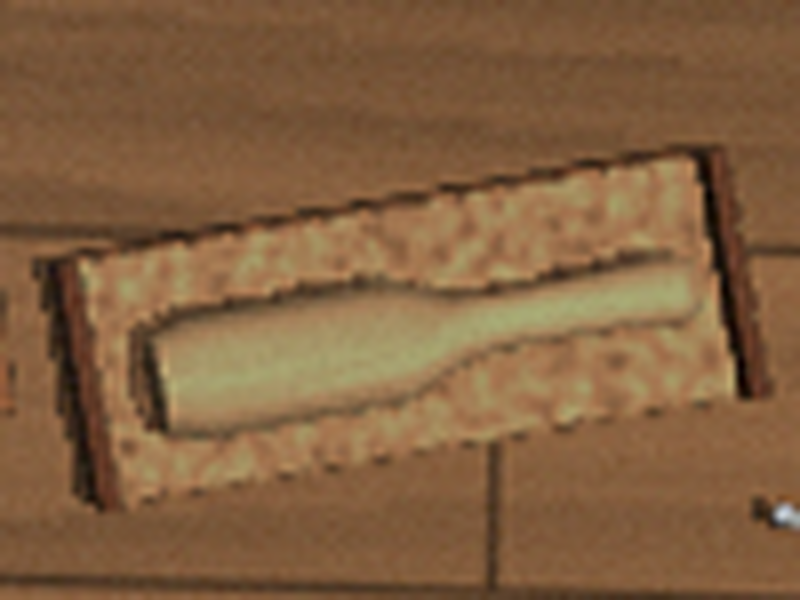

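View pics/w14.png

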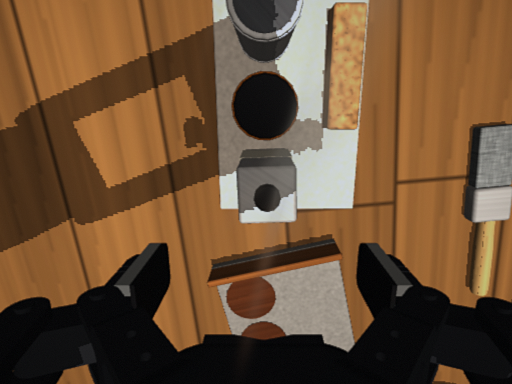

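Run:
```python
from h import *
b=cr(158,385,42,303,180)[:2];h=cr(696,288,42,303,180)[:2];m=(b+h)/2;a=np.radians(11.1)
c=np.array([497,-273.4]);d=m-c
print(b,h,m,np.linalg.norm(b-h),np.degrees(np.arctan2(*(b-h)[::-1])), "in rest x,y",d@[np.cos(a),np.sin(a)],d@[-np.sin(a),np.cos(a)])
```

```text
[ 476.42208211 -181.72888239] [ 514.63861921 -367.74357496] [ 495.53035066 -274.73622867] 189.89989351405535 101.60981365986974 in rest x,y -1.699409487106293 -1.0282916153713413
```

The blank lies centred to about 2 mm and 0.5°. Now the containers go back, tin first.

```bash
python3 -m inch '[[[0,0.3,3],[0,0,0],1],[[0,0.3,6],[0,0,0],1],[[0,0.3,9],[0,0,0],1],[[0,0.3,11.5],[0,0,0],1],[[0,0.3,12.7],[0,0,0],1],[[0,0.3,13.1],[0,0,0],1],[[0,0.3,13.1],[0,0,0],1],[[0,0.3,13.1],[0,0,0],0],[[0,0.3,13.1],[0,0,0],0],[[0,0.3,13.1],[0,0,0],0],[[0,0.3,13.1],[0,0,0],0],[[0,0.3,13.1],[0,0,0],0],[[0,0.3,13.1],[0,0,0],0],[[0,0.3,13.1],[0,0,0],0],[[0,0.3,13.1],[0,0,0],0]]' 40
python3 - <<'E'
from h import *
go(496.9,-80.5,190,97.9)
E
```

```text
time: 31.9
tool_pos: [510.1, 209.2, 86.2]
tcp_rot: [179.9, -0.0, 85.0]
ft_force: [-1.4, -0.6, 6.3]
finger_gap: 46.1
shift [-28.96   1.21 -10.4 ] rot [ 0.002 -0.001 -0.225] | now [510.1 209.2  86.2] [179.9  -0.   85. ] gap 46.1 t 31.9 F [-1.4 -0.6  6.3]
```

```bash
python3 -m inch '[[[0,0,-1],[0,0,0],0],[[0,0,-3],[0,0,0],0],[[0,0,-6],[0,0,0],0],[[0,0,-8.5],[0,0,0],0],[[0,0,-9.5],[0,0,0],0],[[0,0,-10],[0,0,0],0],[[-1,0.05,-10],[0,0,-0.01],0],[[-3,0.1,-10],[0,0,-0.03],0],[[-6,0.3,-10],[0,0,-0.05],0],[[-9,0.4,-10],[0,0,-0.08],0],[[-12,0.5,-10],[0,0,-0.1],0],[[-15,0.6,-10],[0,0,-0.13],0],[[-18,0.8,-10],[0,0,-0.15],0],[[-21,0.9,-10],[0,0,-0.17],0],[[-24,1,-10],[0,0,-0.2],0],[[-27,1.1,-10],[0,0,-0.215],0],[[-28.8,1.2,-10],[0,0,-0.225],0],[[-28.8,1.2,-10],[0,0,-0.225],0],[[-28.8,1.2,-10],[0,0,-0.225],0]]'
python3 - <<'E'
from h import *
go(496.6,-78.6,88.2,97.9)
E
```

```text
time: 33.8
tool_pos: [495.1, -79.3, 183.2]
tcp_rot: [-179.9, -0.1, 97.8]
ft_force: [-0.7, 0.1, -3.4]
finger_gap: 46.1
shift [0.04 0.18 9.5 ] rot [-0.002 -0.001 -0.001] | now [495.1 -79.3 183.2] [-1.799e+02 -1.000e-01  9.780e+01] gap 46.1 t 33.8 F [-0.7  0.1 -3.4]
```

```bash
python3 -m inch '[[[0,0.1,2],[0,0,0],0],[[0,0.1,5],[0,0,0],0],[[0,0.1,7.5],[0,0,0],0],[[0,0.1,8.8],[0,0,0],0],[[0,0.1,9.2],[0,0,0],0],[[0,0.1,9.4],[0,0,0],0],[[0,0.1,9.5],[0,0,0],0],[[0,0.1,9.5],[0,0,0],0],[[0,0.1,9.5],[0,0,0],0]]'; python3 -c "
from h import *
go(496.6,-78.6,88.2,97.9)"
```

```text
time: 34.7
tool_pos: [498.0, -79.2, 90.8]
tcp_rot: [179.9, 0.0, 97.9]
ft_force: [0.0, -1.0, -1.8]
finger_gap: 45.6
shift [ 0.08 -0.13  0.26] rot [0.002 0.001 0.   ] | now [498.  -79.2  90.8] [179.9   0.   97.9] gap 45.6 t 34.7 F [ 0.  -1.  -1.8]
```

```bash
python3 -m inch '[[[0.05,-0.1,0.15],[0,0,0],0],[[0.05,-0.1,0.25],[0,0,0],0],[[0.05,-0.1,0.3],[0,0,0],0],[[0.05,-0.1,0.3],[0,0,0],0]]'
```

```text
time: 35.1
tool_pos: [496.5, -78.8, 88.2]
tcp_rot: [180.0, 0.0, 97.9]
ft_force: [-4.9, 0.1, 9.3]
finger_gap: 45.5
```

```bash
python3 -m inch '[[[0,0,0],[0,0,0],1],[[0,0,0],[0,0,0],1],[[0,0,0],[0,0,0],1],[[0,0,0],[0,0,0],1],[[0,0,-3],[0,0,0],1],[[0,0,-7],[0,0,0],1],[[0,0,-11],[0,0,0],1],[[0,0,-13],[0,0,0],1],[[0,0,-13],[0,0,0],1]]'
python3 - <<'E'
from h import *
go(514.5,273.4,215,85)
E
```

```text
time: 36.0
tool_pos: [498.4, -79.2, 221.1]
tcp_rot: [179.6, 0.2, 97.9]
ft_force: [1.2, 0.4, -0.1]
finger_gap: 85.4
shift [34.71  6.44  0.56] rot [0.007 0.002 0.225] | now [498.4 -79.2 221.1] [179.6   0.2  97.9] gap 85.4 t 36.0 F [ 1.2  0.4 -0.1]
```

```bash
python3 -m inch '[[[4,0.7,0],[0,0,0.03],1],[[9,1.7,0],[0,0,0.06],1],[[14,2.6,0],[0,0,0.1],1],[[19,3.5,0],[0,0,0.13],1],[[24,4.5,0],[0,0,0.16],1],[[29,5.4,0],[0,0,0.2],1],[[33,6.1,0],[0,0,0.22],1],[[34.7,6.4,0],[0,0,0.225],1],[[34.7,6.4,0],[0,0,0.225],1],[[34.7,6.4,0],[0,0,0.225],1],[[34.7,6.4,0],[0,0,0.225],1]]'
python3 - <<'E'
from h import *
go(514.5,273.4,76,85)
im=viewer.snapshot("top")
cv2.imwrite("pics/t15.png",cv2.resize(im[170:245,210:310,::-1],None,fx=8,fy=8,interpolation=cv2.INTER_CUBIC))
cv2.imwrite("pics/w15.png",viewer.snapshot("wrist")[...,::-1])
E
```

```text
time: 37.1
tool_pos: [511.7, 272.7, 216.0]
tcp_rot: [-179.9, 0.1, 85.0]
ft_force: [-0.4, -0.1, -0.9]
finger_gap: 85.5
shift [ 0.11  0.29 14.  ] rot [-0.001  0.001 -0.001] | now [511.7 272.7 216. ] [-1.799e+02  1.000e-01  8.500e+01] gap 85.5 t 37.1 F [-0.4 -0.1 -0.9]
```

View pics/t15.png

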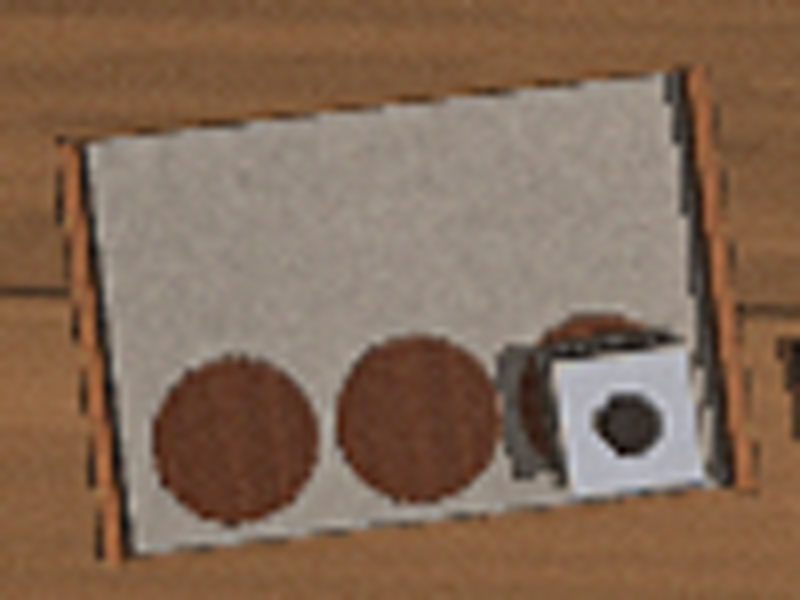

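View pics/w15.png

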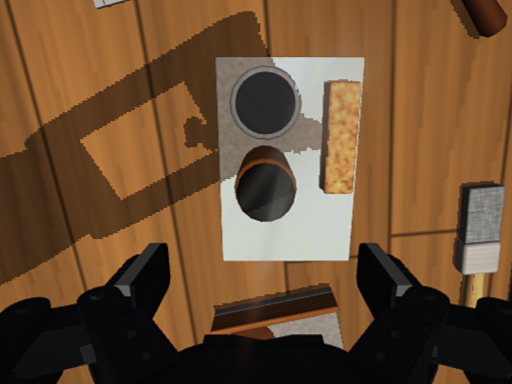

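The tin's top corners and cap match the starting picture, within about 1 mm. Jar next.

```bash
python3 -m inch '[[[0,0.25,3],[0,0,0],1],[[0,0.25,6],[0,0,0],1],[[0,0.25,9],[0,0,0],1],[[0,0.25,12],[0,0,0],1],[[0,0.25,13.5],[0,0,0],1],[[0,0.25,14],[0,0,0],1],[[0,0.25,14],[0,0,0],1],[[0,0.25,14],[0,0,0],0],[[0,0.25,14],[0,0,0],0],[[0,0.25,14],[0,0,0],0],[[0,0.25,14],[0,0,0],0],[[0,0.25,14],[0,0,0],0],[[0,0.25,14],[0,0,0],0],[[0,0.25,14],[0,0,0],0],[[0,0.25,14],[0,0,0],0]]' 40
python3 - <<'E'
from h import *
go(488.2,-12.2,180,97.8)
E
```

```text
time: 38.7
tool_pos: [515.2, 274.3, 78.7]
tcp_rot: [179.9, -0.1, 85.0]
ft_force: [-1.9, 0.2, 6.0]
finger_gap: 50.7
shift [-28.76  -0.19 -10.17] rot [ 0.002 -0.001 -0.223] | now [515.2 274.3  78.7] [ 1.799e+02 -1.000e-01  8.500e+01] gap 50.7 t 38.7 F [-1.9  0.2  6. ]
```

```bash
python3 -m inch '[[[0,0,-1],[0,0,0],0],[[0,0,-3],[0,0,0],0],[[0,0,-6],[0,0,0],0],[[0,0,-8.5],[0,0,0],0],[[0,0,-9.5],[0,0,0],0],[[0,0,-10],[0,0,0],0],[[-1,0,-10],[0,0,-0.01],0],[[-3,0,-10],[0,0,-0.03],0],[[-6,-0.1,-10],[0,0,-0.05],0],[[-9,-0.1,-10],[0,0,-0.08],0],[[-12,-0.1,-10],[0,0,-0.1],0],[[-15,-0.1,-10],[0,0,-0.13],0],[[-18,-0.1,-10],[0,0,-0.15],0],[[-21,-0.2,-10],[0,0,-0.17],0],[[-24,-0.2,-10],[0,0,-0.2],0],[[-27,-0.2,-10],[0,0,-0.215],0],[[-28.7,-0.2,-10],[0,0,-0.223],0],[[-28.7,-0.2,-10],[0,0,-0.223],0],[[-28.7,-0.2,-10],[0,0,-0.223],0]]'
python3 - <<'E'
from h import *
go(488.1,-11.3,80.7,97.8)
E
```

```text
time: 40.6
tool_pos: [486.3, -12.4, 175.4]
tcp_rot: [-179.9, -0.1, 97.7]
ft_force: [0.4, 0.1, -3.7]
finger_gap: 50.7
shift [0.07 0.21 9.46] rot [-0.002 -0.001 -0.001] | now [486.3 -12.4 175.4] [-1.799e+02 -1.000e-01  9.770e+01] gap 50.7 t 40.6 F [ 0.4  0.1 -3.7]
```

```bash
python3 -m inch '[[[0.05,0.05,2],[0,0,0],0],[[0.05,0.05,5],[0,0,0],0],[[0.05,0.05,7.5],[0,0,0],0],[[0.05,0.05,8.8],[0,0,0],0],[[0.05,0.05,9.2],[0,0,0],0],[[0.05,0.05,9.4],[0,0,0],0],[[0.05,0.05,9.5],[0,0,0],0],[[0.05,0.05,9.6],[0,0,0],0],[[0.05,0.05,9.7],[0,0,0],0],[[0.05,0.05,9.7],[0,0,0],0],[[0.05,0.05,9.7],[0,0,0],0]]'
```

```text
time: 41.7
tool_pos: [488.6, -11.7, 80.7]
tcp_rot: [179.9, 0.0, 97.8]
ft_force: [-0.5, 0.1, 2.7]
finger_gap: 50.6
```

```bash
python3 -m inch '[[[0,0,0],[0,0,0],1],[[0,0,0],[0,0,0],1],[[0,0,0],[0,0,0],1],[[0,0,0],[0,0,0],1],[[0,0,-3],[0,0,0],1],[[0,0,-7],[0,0,0],1],[[0,0,-11],[0,0,0],1],[[0,0,-13.5],[0,0,0],1],[[0,0,-13.5],[0,0,0],1]]'
python3 - <<'E'
from h import *
go(520,340.3,215,85)
E
```

```text
time: 42.6
tool_pos: [490.4, -11.8, 219.8]
tcp_rot: [179.6, 0.1, 97.8]
ft_force: [1.1, 0.5, 0.3]
finger_gap: 85.6
shift [34.49  7.71  0.47] rot [0.008 0.001 0.223] | now [490.4 -11.8 219.8] [1.796e+02 1.000e-01 9.780e+01] gap 85.6 t 42.6 F [1.1 0.5 0.3]
```

```bash
python3 -m inch '[[[4,0.9,0],[0,0,0.03],1],[[9,2,0],[0,0,0.06],1],[[14,3.1,0],[0,0,0.1],1],[[19,4.2,0],[0,0,0.13],1],[[24,5.4,0],[0,0,0.16],1],[[29,6.5,0],[0,0,0.2],1],[[33,7.4,0],[0,0,0.22],1],[[34.5,7.7,0],[0,0,0.223],1],[[34.5,7.7,0],[0,0,0.223],1],[[34.5,7.7,0],[0,0,0.223],1],[[34.5,7.7,0],[0,0,0.223],1]]'
python3 - <<'E'
from h import *
go(520,340.3,88,85)
im=viewer.snapshot("top")
cv2.imwrite("pics/t16.png",cv2.resize(im[170:245,210:310,::-1],None,fx=8,fy=8,interpolation=cv2.INTER_CUBIC))
cv2.imwrite("pics/w16.png",viewer.snapshot("wrist")[...,::-1])
E
```

```text
time: 43.7
tool_pos: [517.4, 339.2, 214.4]
tcp_rot: [-180.0, 0.1, 84.9]
ft_force: [0.3, -1.1, 0.2]
finger_gap: 85.4
shift [ 0.15  0.25 12.64] rot [-0.001  0.001 -0.001] | now [517.4 339.2 214.4] [-1.80e+02  1.00e-01  8.49e+01] gap 85.4 t 43.7 F [ 0.3 -1.1  0.2]
```

View pics/t16.png

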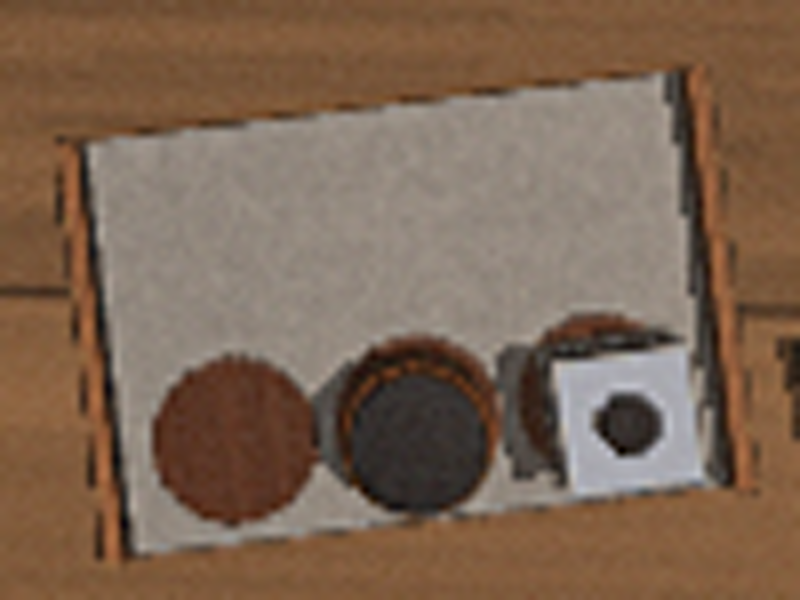

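View pics/w16.png

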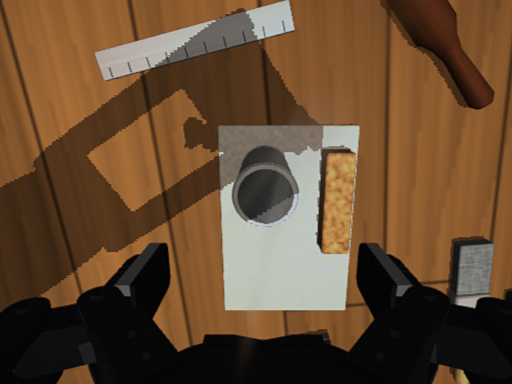

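The jar is back: lid centre about (420,443) against (418,440), under 1.5 mm. Can next.

```bash
python3 -m inch '[[[0.1,0.2,3],[0,0,0],1],[[0.1,0.2,6],[0,0,0],1],[[0.1,0.2,9],[0,0,0],1],[[0.1,0.2,11.3],[0,0,0],1],[[0.1,0.2,12.3],[0,0,0],1],[[0.1,0.2,12.6],[0,0,0],1],[[0.1,0.2,12.6],[0,0,0],1],[[0.1,0.2,12.6],[0,0,0],0],[[0.1,0.2,12.6],[0,0,0],0],[[0.1,0.2,12.6],[0,0,0],0],[[0.1,0.2,12.6],[0,0,0],0],[[0.1,0.2,12.6],[0,0,0],0],[[0.1,0.2,12.6],[0,0,0],0],[[0.1,0.2,12.6],[0,0,0],0],[[0.1,0.2,12.6],[0,0,0],0]]' 40
python3 - <<'E'
from h import *
go(478.9,53.4,190,97.8)
E
```

```text
time: 45.3
tool_pos: [520.1, 342.0, 90.3]
tcp_rot: [179.9, -0.1, 85.0]
ft_force: [-1.2, 0.5, 5.5]
finger_gap: 49.6
shift [-29.1   -1.58 -10.01] rot [ 0.002 -0.001 -0.223] | now [520.1 342.   90.3] [ 1.799e+02 -1.000e-01  8.500e+01] gap 49.6 t 45.3 F [-1.2  0.5  5.5]
```

```bash
python3 -m inch '[[[0,0,-1],[0,0,0],0],[[0,0,-3],[0,0,0],0],[[0,0,-6],[0,0,0],0],[[0,0,-8.5],[0,0,0],0],[[0,0,-9.5],[0,0,0],0],[[0,0,-10],[0,0,0],0],[[-1,-0.1,-10],[0,0,-0.01],0],[[-3,-0.2,-10],[0,0,-0.03],0],[[-6,-0.3,-10],[0,0,-0.05],0],[[-9,-0.5,-10],[0,0,-0.08],0],[[-12,-0.7,-10],[0,0,-0.1],0],[[-15,-0.8,-10],[0,0,-0.13],0],[[-18,-1,-10],[0,0,-0.15],0],[[-21,-1.1,-10],[0,0,-0.17],0],[[-24,-1.3,-10],[0,0,-0.2],0],[[-27,-1.5,-10],[0,0,-0.215],0],[[-28.9,-1.6,-10],[0,0,-0.223],0],[[-28.9,-1.6,-10],[0,0,-0.223],0],[[-28.9,-1.6,-10],[0,0,-0.223],0]]'
python3 - <<'E'
from h import *
go(478.7,55.1,92.3,97.8)
E
```

```text
time: 47.2
tool_pos: [477.3, 54.6, 187.3]
tcp_rot: [-179.9, -0.0, 97.7]
ft_force: [0.0, 0.1, -3.7]
finger_gap: 49.1
shift [0.03 0.17 9.5 ] rot [-0.002 -0.001 -0.001] | now [477.3  54.6 187.3] [-179.9   -0.    97.7] gap 49.1 t 47.2 F [ 0.   0.1 -3.7]
```

```bash
python3 -m inch '[[[0.05,0.05,2],[0,0,0],0],[[0.05,0.05,5],[0,0,0],0],[[0.05,0.05,7.5],[0,0,0],0],[[0.05,0.05,8.8],[0,0,0],0],[[0.05,0.05,9.2],[0,0,0],0],[[0.05,0.05,9.4],[0,0,0],0],[[0.05,0.05,9.5],[0,0,0],0],[[0.05,0.05,9.6],[0,0,0],0],[[0.05,0.05,9.7],[0,0,0],0],[[0.05,0.05,9.7],[0,0,0],0],[[0.05,0.05,9.7],[0,0,0],0]]'
```

```text
time: 48.3
tool_pos: [479.3, 55.6, 92.4]
tcp_rot: [179.9, 0.0, 97.8]
ft_force: [0.6, -0.2, -2.3]
finger_gap: 48.9
```

```bash
python3 -m inch '[[[0,0,0.05],[0,0,0],0],[[0,0,0.1],[0,0,0],0],[[0,0,0.15],[0,0,0],0],[[0,0,0.15],[0,0,0],0]]'
```

```text
time: 48.7
tool_pos: [479.4, 55.5, 92.2]
tcp_rot: [179.9, 0.0, 97.8]
ft_force: [-6.8, -0.7, 14.4]
finger_gap: 49.1
```

```bash
python3 -m inch '[[[0,0,-0.1],[0,0,0],0],[[0,0,-0.1],[0,0,0],1],[[0,0,-0.1],[0,0,0],1],[[0,0,-0.1],[0,0,0],1],[[0,0,-0.1],[0,0,0],1],[[0,0,-3],[0,0,0],1],[[0,0,-7],[0,0,0],1],[[0,0,-11],[0,0,0],1],[[0,0,-15],[0,0,0],1],[[3,0,-17],[0,0,0],1],[[7,0,-17],[0,0,0],1],[[12,0,-17],[0,0,0],1],[[17,0,-17],[0,0,0],1],[[22,0,-17],[0,0,0],1],[[24,0,-17],[0,0,0],1],[[24,0,-17],[0,0,0],1]]'
python3 - <<'E'
from h import *
im=viewer.snapshot("top");cv2.imwrite("pics/top17.png",im[...,::-1])
cv2.imwrite("pics/t17.png",cv2.resize(im[170:245,210:310,::-1],None,fx=8,fy=8,interpolation=cv2.INTER_CUBIC))
cv2.imwrite("pics/s17.png",viewer.snapshot("scene")[...,::-1])
E
```

```text
time: 50.3
tool_pos: [445.2, 296.0, 259.9]
tcp_rot: [-180.0, -0.0, 98.0]
ft_force: [-0.1, 0.2, -0.4]
finger_gap: 85.2
```

View pics/t17.png

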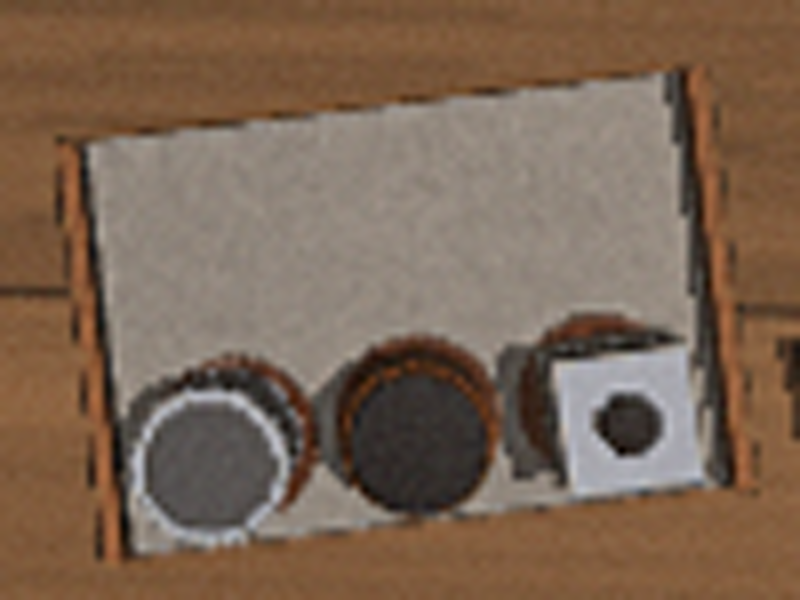

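View pics/s17.png

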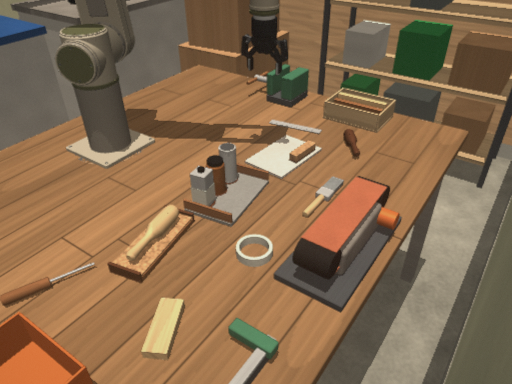

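View pics/top17.png

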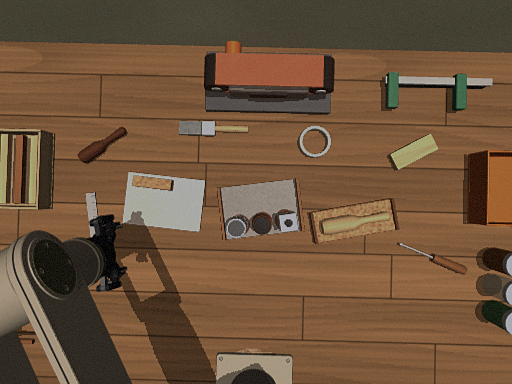

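All three containers are back in their original image positions: the can is at (212,467), the same as at the start. The blank is on the rest, and the sanding block, tape and brush are unmoved. The arm is clear, so I'm handing in.

```bash
python3 -c "
from bench import r
print(r.hand_in())"
```

```text
the job is handed in; nothing more can be done
None
```

The job is done and was handed in at about 50 s of the 144 s allowed. The hand-in reports no verdict, so these results come from my own checks.

- **What I did:** I moved the can, jar and tin one at a time to the side board. I then laid the blank on the sanding rest, and put the tin, jar and can back in that order.
- **Blank:** the top camera puts its mid-length about 1.7 mm (x) and 1.0 mm (y) from the rest's centre, with its axis about 0.5° off the rest's length. It lies on its foot and is released.
- **Containers:** all three are upright and within about 1.5 mm of where they stood in the starting picture.
- **Left alone:** the sanding block, tape roll and brush look unmoved in the before and after pictures. The gripper is open and clear of everything.
- **Disagreements:** the top and wrist cameras differed by about 4–5 mm in y on the can and jar tops, and on the blank's midpoint before I gripped it. I returned the containers by the recorded grasp poses and checked them with the top camera. The can was pressed down with about 14 N just before release, with no visible shift.

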